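Fetch the sample jar from behind the reagent bottles for weighing

ROBOT

A 7-joint arm with a two-finger parallel gripper is mounted at the origin on the work surface. World frame = base frame: x ahead of the robot, y to its left, z up, the work surface at z = 0. Lengths are in mm, angles in rad, forces in N, time in s.
With the tool pointing down it reaches from about 425 to 975 mm from the base axis. Payload 16.7 kg.
Tool frame: the origin (TCP) lies between the finger pads; the fingertips stand bot.nose_length ahead of it and the grasp point (between the pads) lies 8 mm behind it (bot.nose_length is the distance from the TCP to the fingertips, in mm); z points along the fingers, x is the direction in which the jaws open and shut, and the axes are right-handed (so a half turn about z gives the same grasp; the last joint's range is limited). The gripper opens to 85 mm and grips with 20 to 120 N. Pads are 22 mm wide; open, the fingers measure 114 mm over their backs; the gripper's body (76 mm by 85 mm) begins 54 mm behind the grasp point. The pads swing forward as they close: fully open they stand 13 mm farther back than shut.
Start: joints at [0.951, 0.426, 0.074, 1.606, -0.034, 1.111, -0.067], TCP at [306.144, -601.542, 242.302] pointing down, gripper open.
Joint ranges: [-2.85, 2.85], [-0.5, 2.14], [-1.23, 1.37], [0.21, 2.46], [-1.02, 4.16], [0.16, 2.05], [-2.73, 2.73]. Speed limits (rad/s): [1.89, 1.89, 2.39, 2.39, 3.01, 3.01, 3.01].

INTERFACE

Orientations are given as a rotation vector (axis times angle).
In Python, from cell import bot gives the robot as it stands.
- The arm moves only by the tool play_rows, never from a script. Its argument "deltas" is a list of rows, each a list of 7 numbers: the shift along the tool's x, y, z in mm, then the turn, a rotation vector about the tool's x, y, z in degrees, then the closure, from -1 (fully open) to 1 (shut), so that 0 is half open. A call has 1 to 5 rows; each row shifts and turns the pose as measured when the row begins, along the tool's axes as they then stand; what a row does not reach is not made up. A row lasts 1/8 s, in which the tool goes at most 62.5 mm and 10.7 degrees, less where a joint would pass 70% of its speed; a pose out of reach is approached as far as the arm can. A call with a gripper value outside its range is refused whole. The fingers move at their own pace and stop on an object; "newtons" is the grip in N (left out, the last holds). Time passes only in rows, so rows that do not move let the fingers close. It gives the time, the measured TCP pose, the force and the opening at its end, in the units of the state.
- bot.sense(): the state, without advancing time (a new reading comes with each control period).
- bot.capture(name): name is "scene" or "top" or "wrist"; returns the picture (480x640x3 uint8, red, green, blue); there is no depth.
- bot.get_calibration(name): a dict with "fx", "fy", "cx", "cy" (pixels), "position" and "rotation" of the camera in the world. Camera axes: x right, y up, looking along -z (the intrinsics and any distortion apply to the point x, -y, -z); pixel columns grow to the right and rows downward; lengths in mm; the calibration is good to about 2 mm. A picture is of the moment at which its call begins: read the wrist's pose just before it. get_calibration takes no time and is no camera call; for the wrist camera it gives the pose at the moment of the call.
- bot.sign_off(): hands the job in, once; it reports no verdict.
Trained networks look in the newest picture that a camera, given by its name, has taken for a name from the list of things; names that differ only in an ending like _2 or _b are one class to them, and where a whole thing is asked for, a point or a joint stands for the part that bears it (a point fixed in the world has none). Each returns a list of dicts, best first, with "score" (0 to 1); they miss things now and then, are a little off and sometimes report something else, mostly with a low value. They report only what shows in the picture. A call takes as long as a camera call. They do not tell look-alikes from the thing itself.
- bot.masks_of(camera, thing): "region" (480x640 bool, what is visible of it) and "extent" ([left, top, right, bottom] in pixels, round what is visible of it).
- bot.spot_point(camera, thing): "position" ([column, row] in pixels: a listed point, or the origin of a listed thing).
The state is a dict: "time_s": time; "q": joint angles; "joint_velocities": joint speeds; "joint_efforts": joint torques, N m; "tool_pos": TCP position; "tool_rot": TCP orientation; "ft_force": force on the tool from outside, world axes, zero at the start; "moment": the same for the moment, N m; "gripper_width": finger opening in mm.
Only numpy, scipy, OpenCV 4.12 (cv2) and the standard library are available. Lean on these libraries where they do the work, as an engineer would, in place of code of your own. Each camera call takes 0.05 s, during which the arm holds its last target.

TASK

The sample jar with the black lid has to be weighed, but it stands at the back of the bottle rack, hemmed in by the three reagent bottles. Stand all three bottles in the grey spill tray first, then set the jar in the middle of the balance pan, and after that put each bottle back in the rack, centred on the pad of its cap's colour. Keep bottles and jar upright, set them down without dropping or throwing them, and leave the white-lidded jar where it is.

Things in the scene. Friction and masses are not known exactly. Their poses are not given: they have to be found in the camera images.
- bottle_red_mid (a point): Reagent bottle, red cap, brown glass body, 240 g, 140 mm tall; starts on its pad in the rack. Point: on its axis, half-way up (70 mm above its foot); z up. Body 54 mm across up to 78 mm, neck 29 mm across from 96 mm, cap 34 mm across from 116 to 140 mm: the cap's centre is 58 mm above the point. The cap is fast; grip it to carry the bottle.
- bottle_blue_mid (a point): Reagent bottle, blue cap, clear body, 240 g, 140 mm tall; starts on its pad in the rack. Point: on its axis, half-way up (70 mm above its foot); z up. Body 54 mm across up to 78 mm, neck 29 mm across from 96 mm, cap 34 mm across from 116 to 140 mm: the cap's centre is 58 mm above the point. The cap is fast; grip it to carry the bottle.
- bottle_green_mid (a point): Reagent bottle, green cap, white plastic body, 240 g, 140 mm tall; starts on its pad in the rack. Point: on its axis, half-way up (70 mm above its foot); z up. Body 54 mm across up to 78 mm, neck 29 mm across from 96 mm, cap 34 mm across from 116 to 140 mm: the cap's centre is 58 mm above the point. The cap is fast; grip it to carry the bottle.
- sample_jar_mid (a point): Sample jar: brown glass, BLACK lid, 44 mm across all the way up, 60 mm tall, 120 g. Stands on the rack floor at the back, in the middle; bottles stand about 15 mm off its left, right and front, the rack's 45 mm high back wall 13 mm behind it. Once they are gone, grip it along the rack's length. Point: on its axis, half-way up (30 mm above its foot); z up.
- pad_red: Flat red pad, 62 mm square, 3 mm thick, fixed on the floor of the white rack: home of the red-capped bottle, whose half-way point is then 73 mm above the pad's origin. Origin: centre of its underside, 8 mm above the bench. x points square to the rack's tall back wall, y runs along the rack's 220 mm length (end walls 25 mm, front wall 18 mm high).
- pad_blue: Flat blue pad, 62 mm square, 3 mm thick, fixed on the floor of the white rack: home of the blue-capped bottle, whose half-way point is then 73 mm above the pad's origin. Origin: centre of its underside, 8 mm above the bench. x points square to the rack's tall back wall, y runs along the rack's 220 mm length (end walls 25 mm, front wall 18 mm high).
- pad_green: Flat green pad, 62 mm square, 3 mm thick, fixed on the floor of the white rack: home of the green-capped bottle, whose half-way point is then 73 mm above the pad's origin. Origin: centre of its underside, 8 mm above the bench. x points square to the rack's tall back wall, y runs along the rack's 220 mm length (end walls 25 mm, front wall 18 mm high).
- tray_floor (a point): Grey spill tray, 320 x 140 mm, rim 18 mm high, walls and floor 4 mm, fixed on the bench beside the rack, empty. Point: centre of its inner floor, 4 mm above the bench; x along its length, y across. Holds three bottles in a row along x, 90 mm apart.
- pan (a point): Laboratory balance, white housing 280 x 190 mm, fixed on the bench on the rack's other side, dark display panel towards the robot. Point: centre of the top face of its round steel pan, 128 mm across, 73 mm above the bench, the balance's highest part; it does not give. z up.
- other_jar_mid (a point): Another brown jar, same shape and size (44 mm across, 60 mm tall) but with a WHITE lid, loose in a front corner of the rack; it stays where it is. Point: half-way up.
Things that resemble listed ones, but are neither listed nor needed, are in the scene too. Leave any purple or turquoise look-alike of the part that bears bottle_blue_mid alone.

How it is judged (in metres and radians):
On the way, in this order (a step that is already met when the one before it is completed fails the run):
1. all three bottles stand upright on the floor of the spill tray, let go, at rest (x of bottle_red_mid in the frame of tray_floor between -0.15 and 0.15 m and y of bottle_red_mid in the frame of tray_floor between -0.062 and 0.062 m and z of bottle_red_mid in the frame of tray_floor between 0.062 and 0.078 m and angle between each of bottle_red_mid, bottle_blue_mid, bottle_green_mid's own z axis and vertical below 0.1 rad and contact force between the fingers and bottle_red below 0.05 N and linear speed of each of bottle_red, bottle_blue, bottle_green below 0.02 m/s and x of bottle_blue_mid in the frame of tray_floor between -0.15 and 0.15 m and y of bottle_blue_mid in the frame of tray_floor between -0.062 and 0.062 m and z of bottle_blue_mid in the frame of tray_floor between 0.062 and 0.078 m and contact force between the fingers and bottle_blue below 0.05 N and x of bottle_green_mid in the frame of tray_floor between -0.15 and 0.15 m and y of bottle_green_mid in the frame of tray_floor between -0.062 and 0.062 m and z of bottle_green_mid in the frame of tray_floor between 0.062 and 0.078 m and contact force between the fingers and bottle_green below 0.05 N), for 0.2 s.
2. the black-lidded jar stands upright in the middle of the balance pan, let go, at rest (horizontal distance between sample_jar_mid and pan below 0.015 m and z of sample_jar_mid in the frame of pan between 0.025 and 0.036 m and angle between sample_jar_mid's own z axis and vertical below 0.1 rad and contact force between the fingers and sample_jar below 0.05 N and linear speed of sample_jar below 0.02 m/s), for 0.2 s.
At the end, for the whole second after the job is handed in: Each bottle stands upright (within 0.1 rad) on the pad of its cap's colour, its axis within 12 mm of the pad's centre; the black-lidded jar stands upright on the balance pan within 15 mm of its centre; all are let go and at rest (all of step 2 and horizontal distance between bottle_red_mid and pad_red below 0.012 m and angle between each of bottle_red_mid, bottle_blue_mid, bottle_green_mid's own z axis and vertical below 0.1 rad and z of bottle_red_mid in the frame of pad_red between 0.067 and 0.079 m and contact force between the fingers and bottle_red below 0.05 N and linear speed of each of bottle_red, bottle_blue, bottle_green below 0.02 m/s and horizontal distance between bottle_blue_mid and pad_blue below 0.012 m and z of bottle_blue_mid in the frame of pad_blue between 0.067 and 0.079 m and contact force between the fingers and bottle_blue below 0.05 N and horizontal distance between bottle_green_mid and pad_green below 0.012 m and z of bottle_green_mid in the frame of pad_green between 0.067 and 0.079 m and contact force between the fingers and bottle_green below 0.05 N); the robot touches nothing.
It fails at once if a bottle or the sample jar is tipped by more than 0.5 rad (angle between any of bottle_red_mid, bottle_blue_mid, bottle_green_mid, sample_jar_mid's own z axis and vertical above 0.5 rad).
It fails at once if a bottle or the sample jar is dropped or thrown (moves faster than 0.6 m/s out of the fingers, a fall of about 18 mm) ((linear speed of bottle_red above 0.6 m/s and contact force between the fingers and bottle_red below 0.05 N) or (linear speed of bottle_blue above 0.6 m/s and contact force between the fingers and bottle_blue below 0.05 N) or (linear speed of bottle_green above 0.6 m/s and contact force between the fingers and bottle_green below 0.05 N) or (linear speed of sample_jar above 0.6 m/s and contact force between the fingers and sample_jar below 0.05 N)).
It fails at once if the white-lidded jar is shifted by more than 20 mm or tipped (distance of other_jar_mid from where it was at the start of the episode above 0.02 m or angle between other_jar_mid's own z axis and vertical above 0.5 rad).
It also fails if it takes over 147 s, if anything falls off the work surface, if the arm or the gripper's body presses on something with over 40 N, if the wrist force passes 120 N, or if a joint passes its speed limit or range.

## Working session

There is one attempt and no reset: what is moved stays moved. The work goes in short steps, Python scripts to look and compute and a tool call to move; the robot and the scene stay as the last step left them, time stands still between calls to the robot, and variables do not carry over. Pictures are saved under pics/ and viewed, and the job is handed in when it is done.

Besides the shell and the picture viewer there is one more tool, called after "Call:" as a command line: name --pt "numbers of a row" for each row, then --argument value for the rest. play_rows: Moves the arm, as the interface text tells. Its arguments: {"type":"object","properties":{"deltas":{"type":"array"},"newtons":{"type":"number"}},"required":["deltas"]}

```bash
ls; mkdir -p pics; python3 - <<'E'
from cell import bot
import cv2
print(bot.sense()); print(bot.nose_length)
for n in ("scene","top","wrist"):
    im=bot.capture(n); cv2.imwrite(f"pics/a_{n}.png",im[:,:,::-1]); print(n,bot.get_calibration(n))
E
```

```text
pics
{'time_s': 0.0, 'q': array([ 0.95050317,  0.42671939,  0.07382484,  1.60661929, -0.03408366,
        1.11078549, -0.067115  ]), 'joint_velocities': array([-3.73113569e-06,  9.17934515e-04,  5.93969600e-04,  1.14050997e-03,
        3.68777288e-04,  8.20439666e-04, -9.65423481e-05]), 'joint_efforts': array([ 2.60245321e-05, -9.49804831e+01,  3.76120985e+00, -4.63495088e+01,
        1.93821086e-02,  1.02782695e-02, -1.27793822e-05]), 'tool_pos': array([ 305.98105998, -601.22100343,  241.61280293]), 'tool_rot': array([-2.67777368e+00,  1.64179241e+00,  1.77937942e-03]), 'ft_force': array([0.34698476, 0.99281651, 0.76207243]), 'moment': array([ 0.0430654 , -0.0305968 ,  0.04974285]), 'gripper_width': 85.17776696883942}
11.0
scene {'fx': 550.9882357371375, 'fy': 550.9882357371375, 'cx': 316.9449949862356, 'cy': 230.71767182544266, 'position': array([1227.66961961,  -41.47742157, 1122.66146981]), 'rotation': array([0.43054609, 0.41240205, 1.43672534])}
top {'fx': 604.7479761394865, 'fy': 604.7479761394865, 'cx': 313.1932451097847, 'cy': 239.9926524215712, 'position': array([ 485.88025431,    9.86424274, 1157.08512992]), 'rotation': array([ 0.08146458, -0.08073552, -1.5654933 ])}
wrist {'fx': 350.0196620757021, 'fy': 350.0196620757021, 'cx': 324.5692639062314, 'cy': 240.1185911814288, 'position': array([ 376.27072732, -565.23034237,  373.81602554]), 'rotation': array([-0.28425096,  0.17493742, -1.09034285])}
```

View pics/a_scene.png

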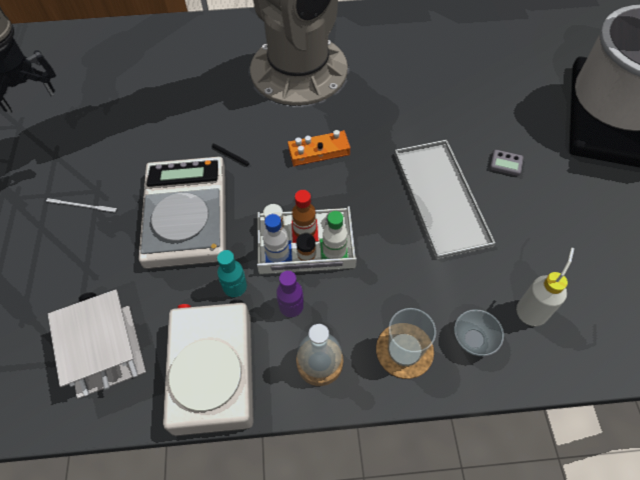

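View pics/a_top.png

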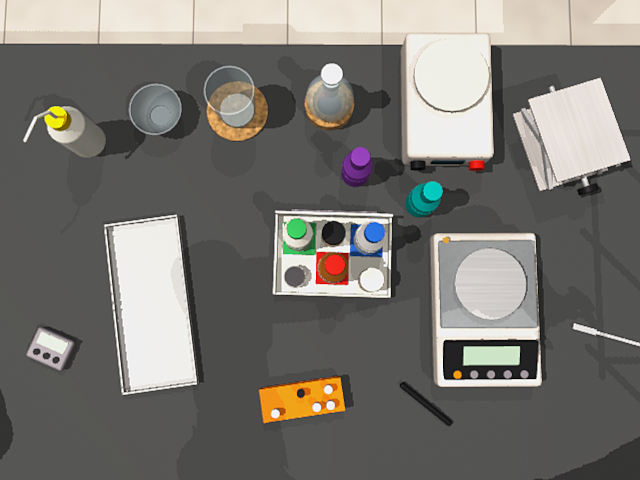

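View pics/a_wrist.png

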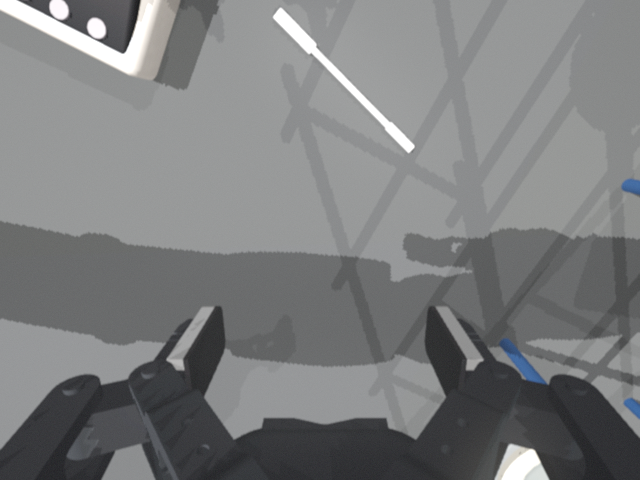

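```bash
cat > h.py <<'E'
import numpy as np, cv2
from scipy.spatial.transform import Rotation as R
from cell import bot
def cam(n):
    c=bot.get_calibration(n); return c
def ray(c,uv):
    d=np.array([(uv[0]-c['cx'])/c['fx'],-(uv[1]-c['cy'])/c['fy'],-1.0])
    d=R.from_rotvec(c['rotation']).apply(d); return np.array(c['position']),d/np.linalg.norm(d)
def tri(obs):
    A=np.zeros((3,3));b=np.zeros(3)
    for c,uv in obs:
        p,d=ray(c,uv);M=np.eye(3)-np.outer(d,d);A+=M;b+=M@p
    x=np.linalg.solve(A,b)
    return x,[np.linalg.norm((np.eye(3)-np.outer(d,d))@(x-p)) for p,d in (ray(c,uv) for c,uv in obs)]
def proj(c,X):
    v=R.from_rotvec(c['rotation']).inv().apply(np.asarray(X,float)-c['position'])
    return np.array([c['cx']+c['fx']*v[0]/-v[2],c['cy']-c['fy']*v[1]/-v[2]])
def atz(c,uv,z):
    p,d=ray(c,uv); return p+d*(z-p[2])/d[2]
E
python3 - <<'E'
from h import *
np.set_printoptions(precision=1,suppress=True)
C={n:cam(n) for n in("top","scene")}
exp=dict(bottle_red_mid=81,bottle_blue_mid=81,bottle_green_mid=81,sample_jar_mid=38,pad_red=8,pad_blue=8,pad_green=8,tray_floor=4,pan=73,other_jar_mid=38)
for t,z in exp.items():
    r={}
    for n in C:
        L=bot.spot_point(n,t); r[n]=L
        print(t,n,[(np.round(l['position']),round(l['score'],2),atz(C[n],l['position'],z)) for l in L[:3]])
    if r['top'] and r['scene']: print('  tri',*tri([(C[n],r[n][0]['position']) for n in C]))
E
python3 -c "
import cv2
a=cv2.imread('pics/a_top.png')[195:310,260:405];b=cv2.imread('pics/a_scene.png')[180:285,240:370]
a=cv2.resize(a,(600,476),interpolation=3);b=cv2.resize(b,(600,485),interpolation=3)
cv2.imwrite('pics/c1.png',a);cv2.imwrite('pics/c2.png',b)"
```

```text
bottle_red_mid top [(array([333., 270.]), 0.62, array([543. , -24.2,  81. ]))]
bottle_red_mid scene [(array([304., 210.]), 0.62, array([541. , -23.2,  81. ])), (array([307., 247.]), 0.59, array([636.8, -23.5,  81. ]))]
  tri [542.9 -23.7  84. ] [np.float64(0.41288264498129), np.float64(0.4128826449812995)]
bottle_blue_mid top [(array([370., 236.]), 0.77, array([605.4, -91.1,  81. ])), (array([354., 168.]), 0.71, array([728.6, -63. ,  81. ])), (array([424., 196.]), 0.56, array([ 677.7, -187.9,   81. ]))]
bottle_blue_mid scene [(array([290., 294.]), 0.76, array([745.5, -68.1,  81. ])), (array([232., 272.]), 0.67, array([ 682.3, -187.2,   81. ])), (array([333., 246.]), 0.42, array([640.8,  32.6,  81. ]))]
  tri [ 633.6  -93.6 -154.1] [np.float64(19.6339719253213), np.float64(19.63397192532133)]
bottle_green_mid top [(array([297., 233.]), 0.97, array([610.1,  40.2,  81. ]))]
bottle_green_mid scene [(array([334., 236.]), 0.69, array([614.2,  37.9,  81. ]))]
  tri [610.7  39.3  75.1] [np.float64(1.006736241937579), np.float64(1.0067362419375716)]
sample_jar_mid top [(array([336., 234.]), 0
[... 1069 characters left out ...]
 301.]), 0.79, array([488.1, 320. ,   4. ]))]
tray_floor scene [(array([443., 197.]), 0.66, array([487.1, 322. ,   4. ]))]
  tri [488.2 320.5   5.5] [np.float64(0.9172111178490568), np.float64(0.9172111178490511)]
pan top [(array([491., 284.]), 0.61, array([ 520.5, -307. ,   73. ]))]
pan scene [(array([176., 216.]), 0.74, array([ 522.1, -312.2,   73. ]))]
  tri [ 520.5 -310.5   69.8] [np.float64(2.4387490671387346), np.float64(2.4387490671386556)]
other_jar_mid top [(array([369., 280.]), 0.84, array([527.8, -92.4,  38. ]))]
other_jar_mid scene [(array([275., 218.]), 0.68, array([527.9, -91.6,  38. ]))]
  tri [527.8 -92.   38. ] [np.float64(0.3897371975506471), np.float64(0.3897371975506316)]
```

View pics/c1.png

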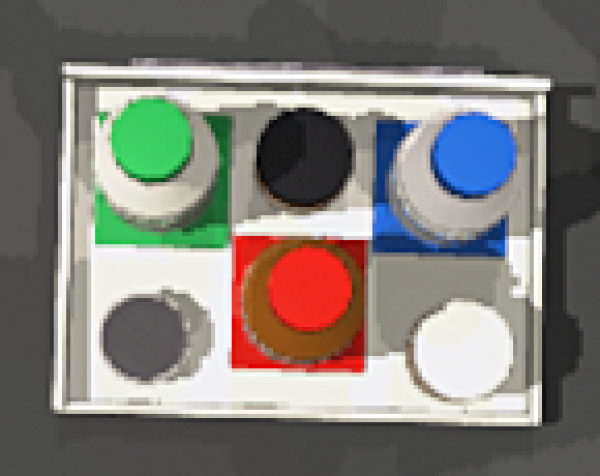

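View pics/c2.png

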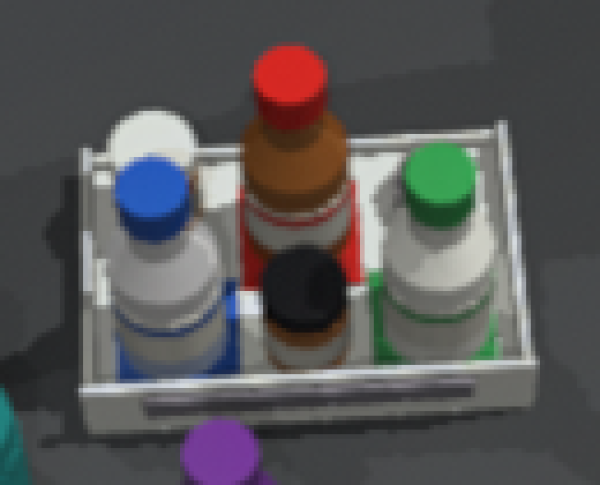

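```bash
cat >> h.py <<'E'
from scipy.optimize import least_squares
def cyl(x,y,z0,z1,r,n=48):
    a=np.linspace(0,2*np.pi,n,endpoint=False)
    return np.vstack([np.c_[x+r*np.cos(a),y+r*np.sin(a),np.full(n,z)] for z in(z0,z1)])
def cmask(im,col):
    h=cv2.cvtColor(im,cv2.COLOR_RGB2HSV);H,S,V=[h[:,:,i].astype(int) for i in range(3)]
    hue={'red':(H<6)|(H>174),'blue':(H>105)&(H<122),'green':(H>55)&(H<78)}[col]
    return hue&(S>150)&(V>60)
def hull_stats(P):
    h=cv2.convexHull(P.astype(np.float32)); m=cv2.moments(h); return np.array([m['m10']/m['m00'],m['m01']/m['m00']])
def capfit(obs,x0,z=None):
    # obs: list of (cam, centroid of cap silhouette) -> cap centre
    def f(p):
        zc=p[2] if z is None else z
        return np.concatenate([hull_stats(np.array([proj(c,q) for q in cyl(p[0],p[1],zc-12,zc+12,17)]))-np.array(uv) for c,uv in obs])
    s=least_squares(f,x0 if z is None else x0[:2]); return s.x,s.fun
def capblob(im,col,near):
    m=cmask(im,col).astype(np.uint8)
    n,l,st,ce=cv2.connectedComponentsWithStats(m)
    o=[(np.hypot(*(ce[i]-near)),i) for i in range(1,n) if st[i,4]>150]
    i=min(o)[1]; return ce[i],st[i]
E
python3 - <<'E'
from h import *
np.set_printoptions(precision=1,suppress=True)
C={n:cam(n) for n in("top","scene")}
I={n:cv2.imread(f'pics/a_{n}.png')[:,:,::-1].copy() for n in C}
for col,nt,ns,x0 in (('red',(334,265),(303,199),(543,-24,139)),('blue',(374,232),(273,223),(600,-90,139)),('green',(297,229),(335,220),(610,40,139))):
    o=[]
    for n,near in(('top',nt),('scene',ns)):
        c,st=capblob(I[n],col,near);print(col,n,c,st);o.append((C[n],c))
    print(capfit(o,x0), [capfit([q],x0,139)[0] for q in o])
E
```

```text
red top [334.3 264.4] [325 255  20  20 322]
red scene [302.5 198.4] [295 190  16  18 240]
(array([550.4, -23.6, 141. ]), array([-0.9, -0.3,  0.3, -0. ])) [array([549.7, -23.8]), array([549. , -24.4])]
blue top [373.9 232.1] [364 222  21  21 312]
blue scene [272.8 222.7] [265 215  16  17 219]
(array([605. , -91.9, 139.6]), array([-0.1,  0. , -0.3,  0. ])) [array([605.1, -92.1]), array([604.6, -91.4])]
green top [296.2 228.5] [287 219  19  20 300]
green scene [335.  219.2] [328 212  14  16 183]
(array([610.,  40., 139.]), array([-0.4,  0.4,  0.1,  0.5])) [array([610.7,  39.4]), array([608.8,  40. ])]
```

```bash
cat >> h.py <<'E'
def tgt(x,y,z,yaw=-90.0):
    "print remaining tool-frame delta to target TCP"
    s=bot.sense(); Rm=R.from_rotvec(s['tool_rot']); d=Rm.inv().apply(np.array([x,y,z])-s['tool_pos'])
    a=np.radians(yaw); X=np.array([np.cos(a),np.sin(a),0]);Z=np.array([0,0,-1.]);Y=np.cross(Z,X)
    Rt=R.from_matrix(np.c_[X,Y,Z]); w=np.degrees((Rm.inv()*Rt).as_rotvec())
    print('t',round(s['time_s'],2),'pos',s['tool_pos'].round(1),'d',d.round(1),'w',w.round(1),'F',s['ft_force'].round(1),'g',round(s['gripper_width'],1))
E
python3 - <<'E'
from h import *
np.set_printoptions(precision=1,suppress=True)
C={n:cam(n) for n in("top","scene")}
a=np.load if 0 else None
bot.capture('top');bot.capture('scene')
for n in C:
    L=bot.masks_of(n,'tray_floor'); print(n,len(L),[ (l['extent'],round(l['score'],2)) for l in L])
    L=bot.masks_of(n,'pan'); print(n,len(L),[ (l['extent'],round(l['score'],2)) for l in L])
im=cv2.imread('pics/a_top.png'); g=(im.min(2)>185).astype(np.uint8)
m=np.zeros_like(g);m[205:400,95:210]=g[205:400,95:210]
cs,_=cv2.findContours(m,0,2);c=max(cs,key=cv2.contourArea);r=cv2.minAreaRect(c);b=cv2.boxPoints(r)
print(r);P=np.array([atz(C['top'],q,18) for q in b]);print(P,P.mean(0),[np.linalg.norm(P[i]-P[i-1]) for i in range(4)])
im=cv2.imread('pics/a_scene.png'); g=(im.min(2)>150).astype(np.uint8)
m=np.zeros_like(g);m[130:265,385:500]=g[130:265,385:500]
cs,_=cv2.findContours(m,0,2);c=max(cs,key=cv2.contourArea);r=cv2.minAreaRect(c);b=cv2.approxPolyDP(c,6,True)[:,0].astype(float)
P=np.array([atz(C['scene'],q,18) for q in b]);print(P,P.mean(0),[np.linalg.norm(P[i]-P[i-1]) for i in range(len(P))])
tgt(549.5,-24,280)
E
```

```text
top 1 [([102.3, 213.0, 199.0, 394.2], 0.85)]
top 1 [([431.7, 232.6, 541.1, 380.8], 0.69)]
scene 2 [([394.1, 141.5, 496.9, 256.2], 0.88), ([317.0, 238.2, 342.5, 260.1], 0.53)]
scene 1 [([138.3, 157.0, 223.1, 267.4], 0.86)]
((149.2919464111328, 304.2257385253906), (172.26681518554688, 75.05432891845703), 83.1765365600586)
[[634.6 412.2  18. ]
 [652.3 271.2  18. ]
 [333.3 224.7  18. ]
 [316.6 361.8  18. ]] [484.2 317.5  18. ] [np.float64(321.98709058101093), np.float64(142.18431583246067), np.float64(322.34845757183024), np.float64(138.13053426617918)]
[[339.1 228.4  18. ]
 [334.9 252.4  18. ]
 [345.6 227.3  18. ]
 [649.2 273.3  18. ]
 [630.7 407.7  18. ]
 [628.9 389.5  18. ]
 [334.5 346.2  18. ]] [466.2 303.5  18. ] [np.float64(117.9369654283236), np.float64(24.41245987424781), np.float64(27.301623888648646), np.float64(307.03514549508355), np.float64(135.65310250820613), np.float64(18.345996052938435), np.float64(297.5546468922165)]
t 1.45 pos [ 306.1 -601.5  242.3] d [-404.3 -478.8  -37.7] w [-0.  0. 27.] F [-0.2  1.1  0.3] g 85.3
```

Call:
play_rows --pt "-35 -48 -3 0 0 6.75 -0.4" --pt "-38 -46 -3 0 0 6.75 -0.4" --pt "-43 -42 -3 0 0 6.75 -0.4" --pt "-48 -35 -3 0 0 6.75 -0.4" --pt "-50 -25 0 0 0 0 -0.4"

```text
time_s: 2.08
tool_pos: [451.1, -341.5, 254.2]
tool_rot: [2.194, -2.247, 0.002]
ft_force: [1.5, -0.4, -0.1]
gripper_width: 59.8
```

```bash
python3 -c "
from h import *
tgt(549.5,-24,200)"
```

```text
t 2.08 pos [ 451.1 -341.5  254.2] d [-319.9  -90.7   53.7] w [-0.  -0.1 -1.4] F [ 1.5 -0.4 -0.1] g 59.8
```

Call:
play_rows --pt "-60 -20 0 0 0 -1.2 -0.4" --pt "-60 -19 8 0 0 0 -0.4" --pt "-60 -18 12 0 0 0 -0.4" --pt "-60 -18 12 0 0 0 -0.4" --pt "-50 -15 12 0 0 0 -0.4"

```text
time_s: 2.7
tool_pos: [543.1, -54.0, 212.4]
tool_rot: [-2.218, 2.222, -0.01]
ft_force: [-0.2, -0.8, 0.2]
gripper_width: 59.7
```

```bash
python3 -c "
from h import *
tgt(549.5,-24,200)"
```

```text
t 2.7 pos [543.1 -54.  212.4] d [-30.1  -6.3  12.4] w [-0.3 -0.2 -0.1] F [-0.2 -0.8  0.2] g 59.7
```

Call:
play_rows --pt "-26 -6 12 0 0 0 -0.4" --pt "-6 -1 1 0 0 0 -0.4" --pt "-3 -1 0 0 0 0 -0.4"

```text
time_s: 3.08
tool_pos: [551.8, -14.3, 198.7]
tool_rot: [-2.224, 2.216, -0.008]
ft_force: [-0.2, 0.6, -0.0]
gripper_width: 59.9
```

```bash
python3 -c "
from h import *
tgt(549.5,-24,131)
c=cam('wrist');im=bot.capture('wrist');cv2.imwrite('pics/w1.png',im[:,:,::-1])
np.set_printoptions(precision=1,suppress=True)
for col,X in (('red',(549.5,-24,139)),('blue',(605,-92,139)),('green',(610,39.7,139))):
    try:
        p=hull_stats(np.array([proj(c,q) for q in cyl(X[0],X[1],127,151,17)])); b,st=capblob(im,col,p); print(col,p,b,st,capfit([(c,b)],X,139)[0])
    except Exception as e: print(col,p,e)
"
```

```text
t 3.08 pos [551.8 -14.3 198.7] d [ 9.6  2.7 67.7] w [-0.3 -0.1  0.2] F [-0.2  0.6 -0. ] g 59.9
red [340.7 271.4] [344.7 277.1] [ 316  245   58   61 2585] [545.8 -26.4]
blue [469.8 175.9] [477.9 179.4] [ 445  148   67   64 3234] [603.1 -96.7]
green [221.5 165.8] min() iterable argument is empty
```

View pics/w1.png

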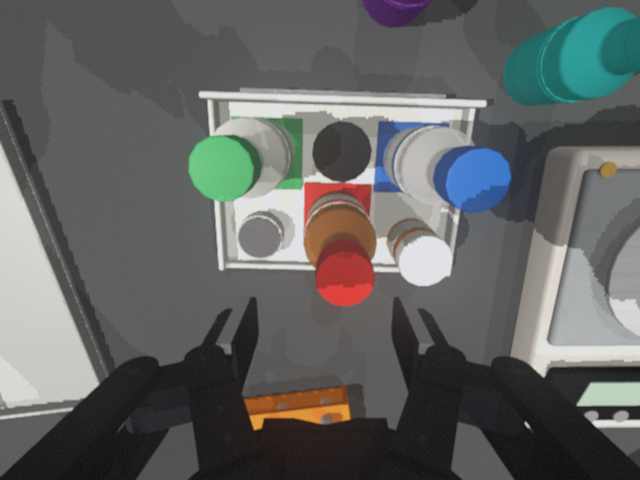

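Call:
play_rows --pt "10 4 15 0 0 0 -0.4" --pt "2 0 25 0 0 0 -0.4" --pt "0 0 20 0 0 0 -0.4" --pt "0 0 6 0 0 0 -0.4" --pt "0 0 0 0 0 0 -0.4"

```text
time_s: 3.75
tool_pos: [546.6, -34.7, 129.9]
tool_rot: [-2.215, 2.226, -0.012]
ft_force: [0.2, 0.3, -0.0]
gripper_width: 59.5
```

```bash
python3 -c "
from h import *
tgt(548,-25,131)"
```

```text
t 3.75 pos [546.6 -34.7 129.9] d [-9.7 -1.4 -1.2] w [-0.4 -0.2 -0.3] F [ 0.2  0.3 -0. ] g 59.5
```

Call:
play_rows --pt "-8 -1 -1 0.4 0.2 0.3 -0.4" --pt "0 0 0 0 0 0 -0.4"

```text
time_s: 4.0
tool_pos: [548.2, -26.5, 132.0]
tool_rot: [-2.205, 2.23, -0.026]
ft_force: [-0.3, -0.7, -0.6]
gripper_width: 59.8
```

```bash
python3 -c "
from h import *
tgt(548,-25,131)"
```

```text
t 4.0 pos [548.2 -26.5 132. ] d [-1.5  0.2  1. ] w [-0.9 -0.5 -0.6] F [-0.3 -0.7 -0.6] g 59.8
```

Call:
play_rows --pt "0 0 0 0.5 0.3 0.3 1" --pt "0 0 0 0 0 0 1" --pt "0 0 0 0 0 0 1" --pt "0 0 0 0 0 0 1" --newtons 40

```text
time_s: 4.5
tool_pos: [548.4, -26.1, 132.8]
tool_rot: [-2.197, 2.233, -0.044]
ft_force: [-0.1, 0.6, -0.6]
gripper_width: 32.4
```

```bash
python3 -c "
from h import *
tgt(548,-25,131)"
```

```text
t 4.5 pos [548.4 -26.1 132.8] d [-1.2  0.5  1.8] w [-1.5 -0.8 -0.9] F [-0.1  0.6 -0.6] g 32.4
```

Call:
play_rows --pt "0 0 -20 -1.4 -0.7 -0.9 1" --pt "0 0 -35 0 0 0 1" --pt "-20 5 -25 0 0 0 1" --pt "-40 8 0 0 0 0 1" --pt "-50 10 0 0 0 0 1"

```text
time_s: 5.12
tool_pos: [524.2, 82.3, 213.9]
tool_rot: [2.211, -2.228, -0.001]
ft_force: [0.7, 0.2, -3.7]
gripper_width: 32.7
```

```bash
python3 -c "
from h import *
tgt(486,319,200)"
```

```text
t 5.12 pos [524.2  82.3 213.9] d [-236.4   39.9   13.6] w [ 0.1 -0.1 -0.4] F [ 0.7  0.2 -3.7] g 32.7
```

Call:
play_rows --pt "-50 9 2 0 0 -0.4 1" --pt "-55 9 3 0 0 0 1" --pt "-55 9 3 0 0 0 1" --pt "-40 7 3 0 0 0 1" --pt "-20 4 2 0 0 0 1"

```text
time_s: 5.75
tool_pos: [483.7, 310.5, 199.8]
tool_rot: [2.22, -2.218, -0.001]
ft_force: [0.7, -0.2, -2.7]
gripper_width: 32.5
```

```bash
python3 -c "
from h import *
tgt(486,319,126)"
```

```text
t 5.75 pos [483.7 310.5 199.8] d [-8.6 -2.5 73.8] w [ 0.2 -0.1  0. ] F [ 0.7 -0.2 -2.7] g 32.5
```

Call:
play_rows --pt "-2 -2 15 0 0 0 1" --pt "0 0 22 0 0 0 1" --pt "0 0 15 0 0 0 1" --pt "0 0 6 0 0 0 1" --pt "0 0 0 0 0 0 1"

```text
time_s: 6.38
tool_pos: [485.6, 310.7, 137.4]
tool_rot: [2.218, -2.216, -0.001]
ft_force: [0.4, -0.8, -2.5]
gripper_width: 32.9
```

```bash
python3 -c "
from h import *
tgt(486,319,126)"
```

```text
t 6.38 pos [485.6 310.7 137.4] d [-8.3 -0.5 11.3] w [ 0.3 -0.2  0. ] F [ 0.4 -0.8 -2.5] g 32.9
```

Call:
play_rows --pt "-6 0 5 0.3 0 0 1" --pt "0 0 3 0 0 0 1" --pt "0 0 2 0 0 0 1" --pt "0 0 0 0 0 0 1"

```text
time_s: 6.88
tool_pos: [486.3, 317.4, 128.1]
tool_rot: [2.222, -2.221, 0.006]
ft_force: [1.3, -0.7, -3.7]
gripper_width: 32.7
```

```bash
python3 -c "
from h import *
tgt(486,319,126)"
```

```text
t 6.88 pos [486.3 317.4 128.1] d [-1.6  0.3  2.1] w [-0.1 -0.2  0. ] F [ 1.3 -0.7 -3.7] g 32.7
```

Call:
play_rows --pt "0 0 1.5 0 0 0 1" --pt "0 0 1 0 0 0 1" --pt "0 0 0.5 0 0 0 1" --pt "0 0 0 0 0 0 1"

```text
time_s: 7.38
tool_pos: [487.0, 317.7, 126.5]
tool_rot: [-2.22, 2.22, -0.007]
ft_force: [0.3, 0.2, -2.5]
gripper_width: 33.4
```

```bash
python3 -c "
from h import *
tgt(486,319,126)"
```

```text
t 7.38 pos [487.  317.7 126.5] d [-1.3  1.   0.5] w [-0.2 -0.1  0. ] F [ 0.3  0.2 -2.5] g 33.4
```

Call:
play_rows --pt "0 0 1.5 0 0 0 1" --pt "0 0 1.5 0 0 0 1" --pt "0 0 1 0 0 0 1"

```text
time_s: 7.75
tool_pos: [488.8, 318.7, 126.3]
tool_rot: [-2.217, 2.217, -0.01]
ft_force: [-3.4, -4.0, 14.0]
gripper_width: 32.9
```

Call:
play_rows --pt "0 0 -0.5 0 0 0 1" --pt "0 0 0 0 0 0 0.1" --pt "0 0 0 0 0 0 -0.3" --pt "0 0 0 0 0 0 -0.4" --pt "0 0 -5 0 0 0 -0.4"

```text
time_s: 8.38
tool_pos: [488.9, 318.8, 131.8]
tool_rot: [-2.216, 2.217, -0.01]
ft_force: [-0.2, -0.0, 0.2]
gripper_width: 60.0
```

```bash
python3 -c "
from h import *
tgt(610,38,200)
im=bot.capture('scene');cv2.imwrite('pics/s2.png',im[80:380,220:540,::-1]);cs=cam('scene')
im2=bot.capture('top');ct=cam('top')
b=capblob(im,'red',(450,180));b2=capblob(im2,'red',(150,300));print(b,b2)
print(capfit([(cs,b[0]),(ct,b2[0])],(487,318,132)))
"
```

```text
t 8.38 pos [488.9 318.8 131.8] d [ 280.8 -121.8  -67.2] w [-0.5  0.  -0. ] F [-0.2 -0.   0.2] g 60.0
(array([453.88516746, 165.53588517]), array([447, 157,  15,  18, 209], dtype=int32)) (array([331.82957884, 267.91087169]), array([ 316,  252,   33,   33, 1021], dtype=int32))
(array([494.72199834,  48.50632902, 172.07641538]), array([-120.43018814,    0.94560156,  -42.43846497,   29.19865111]))
```

View pics/s2.png

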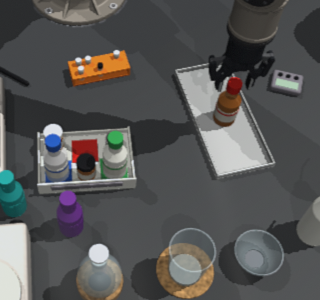

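Call:
play_rows --pt "0 0 -25 -0.3 0 0 -0.4" --pt "10 -5 -25 0 0 0 -0.4" --pt "45 -20 -15 0 0 0 -0.4" --pt "55 -25 0 0 0 0 -0.4" --pt "55 -25 0 0 0 0 -0.4"

```text
time_s: 9.1
tool_pos: [564.5, 155.4, 200.8]
tool_rot: [-2.227, 2.207, -0.003]
ft_force: [1.3, 0.1, -0.4]
gripper_width: 59.7
```

```bash
python3 -c "
from h import *
tgt(609,38,190)"
```

```text
t 9.1 pos [564.5 155.4 200.8] d [117.8 -43.4  10.7] w [-0.4  0.2  0.5] F [ 1.3  0.1 -0.4] g 59.7
```

Call:
play_rows --pt "45 -17 5 -0.3 0 0.5 -0.4" --pt "35 -13 5 0 0 0 -0.4" --pt "20 -8 0 0 0 0 -0.4" --pt "5 -3 0 0 0 0 -0.4" --pt "0 0 0 0 0 0 -0.4"

```text
time_s: 9.72
tool_pos: [608.3, 42.2, 191.0]
tool_rot: [-2.211, 2.226, 0.0]
ft_force: [-0.9, 0.8, -0.2]
gripper_width: 60.1
```

```bash
python3 -c "
from h import *
tgt(609,38,131)"
```

```text
t 9.72 pos [608.3  42.2 191. ] d [ 4.4 -0.6 60. ] w [-0.1  0.1 -0.4] F [-0.9  0.8 -0.2] g 60.1
```

Call:
play_rows --pt "3 0 18 0 0 0 -0.4" --pt "0 0 20 0 0 0 -0.4" --pt "0 0 13 0 0 0 -0.4" --pt "0 0 5 0 0 0 -0.4" --pt "0 0 0 0 0 0 -0.4"

```text
time_s: 10.35
tool_pos: [606.9, 43.6, 131.1]
tool_rot: [-2.218, 2.22, 0.003]
ft_force: [0.2, -0.3, 0.2]
gripper_width: 59.9
```

```bash
python3 -c "
from h import *
tgt(609,38,131)"
```

```text
t 10.35 pos [606.9  43.6 131.1] d [ 5.6 -2.1  0. ] w [-0.1  0.2 -0.1] F [ 0.2 -0.3  0.2] g 59.9
```

Call:
play_rows --pt "4.5 -2 0 0 0 0 -0.4" --pt "1 0 0 0 0 0 1" --pt "0 0 0 0 0 0 1" --pt "0 0 0 0 0 0 1" --pt "0 0 0 0 0 0 1"

```text
time_s: 10.98
tool_pos: [609.6, 37.6, 132.4]
tool_rot: [-2.216, 2.22, 0.001]
ft_force: [0.4, -0.1, -1.6]
gripper_width: 32.8
```

```bash
python3 -c "
from h import *
tgt(609,38,131)"
```

```text
t 10.97 pos [609.6  37.6 132.4] d [-0.4  0.7  1.4] w [-0.2  0.2 -0.1] F [ 0.4 -0.1 -1.6] g 32.8
```

Call:
play_rows --pt "0 0 -20 0 0 0 1" --pt "0 0 -35 0 0 0 1" --pt "-30 4 -20 0 0 0 1" --pt "-50 6 0 0 0 0 1" --pt "-55 6 0 0 0 0 1"

```text
time_s: 11.6
tool_pos: [593.7, 170.2, 209.3]
tool_rot: [-2.208, 2.231, 0.0]
ft_force: [1.8, 1.2, -3.7]
gripper_width: 32.7
```

```bash
python3 -c "
from h import *
tgt(575,332,200)"
```

```text
t 11.6 pos [593.7 170.2 209.3] d [-161.6   20.3    9.5] w [-0.1  0.1 -0.6] F [ 1.8  1.2 -3.7] g 32.7
```

Call:
play_rows --pt "-45 6 0 0 0 -0.5 1" --pt "-45 6 5 0 0 0 1" --pt "-35 5 15 0 0 0 1" --pt "-15 2 20 0 0 0 1" --pt "0 0 20 0 0 0 1"

```text
time_s: 12.22
tool_pos: [572.9, 319.5, 148.4]
tool_rot: [-2.223, 2.213, 0.001]
ft_force: [-0.4, 0.7, -3.7]
gripper_width: 32.7
```

```bash
python3 -c "
from h import *
tgt(575,332,126)"
```

```text
t 12.22 pos [572.9 319.5 148.4] d [-12.4  -2.1  22.4] w [-0.2  0.2  0.3] F [-0.4  0.7 -3.7] g 32.7
```

Call:
play_rows --pt "-8 -2 6 0 0 0 1" --pt "-2 0 6 0 0 0 1" --pt "0 0 3 0 0 0 1" --pt "0 0 2 0 0 0 1"

```text
time_s: 12.72
tool_pos: [576.4, 325.7, 129.1]
tool_rot: [-2.22, 2.22, -0.001]
ft_force: [0.6, -0.1, -3.0]
gripper_width: 33.1
```

```bash
python3 -c "
from h import *
tgt(575,332,126)"
```

```text
t 12.72 pos [576.4 325.7 129.1] d [-6.3  1.4  3.1] w [-0.1  0.1 -0. ] F [ 0.6 -0.1 -3. ] g 33.1
```

Call:
play_rows --pt "-4 1 1.5 0 0 0 1" --pt "0 0 1.5 0 0 0 1" --pt "0 0 1.5 0 0 0 1" --pt "0 0 1 0 0 0 1"

```text
time_s: 13.22
tool_pos: [576.3, 330.1, 125.2]
tool_rot: [-2.217, 2.219, -0.002]
ft_force: [-2.6, -1.8, 14.7]
gripper_width: 32.8
```

Contact. Release and head for blue: first the look-alike check.

Call:
play_rows --pt "0 0 -0.5 0 0 0 1" --pt "0 0 0 0 0 0 0.1" --pt "0 0 0 0 0 0 -0.3" --pt "0 0 -2 0 0 0 -0.4" --pt "0 0 -20 0 0 0 -0.4"

```text
time_s: 13.85
tool_pos: [575.8, 329.7, 147.8]
tool_rot: [-2.218, 2.22, -0.001]
ft_force: [-0.8, -0.0, 0.7]
gripper_width: 59.7
```

Call:
play_rows --pt "0 0 -30 0 0 0 -0.4" --pt "35 -3 -20 0 0 0 -0.4" --pt "55 -4 0 0 0 0 -0.4" --pt "55 -4 0 0 0 0 -0.4" --pt "55 -4 0 0 0 0 -0.4"

```text
time_s: 14.48
tool_pos: [592.2, 131.1, 207.9]
tool_rot: [-2.221, 2.203, -0.004]
ft_force: [0.9, -0.7, -0.2]
gripper_width: 59.9
```

```bash
python3 -c "
from h import *
tgt(604.5,-93.5,190)
im=bot.capture('scene');cv2.imwrite('pics/s3.png',cv2.resize(im[120:320,180:520,::-1],(800,470),interpolation=3))
"
```

```text
t 14.47 pos [592.2 131.1 207.9] d [224.8 -10.3  16.3] w [-0.6  0.4  0.4] F [ 0.9 -0.7 -0.2] g 59.9
```

View pics/s3.png

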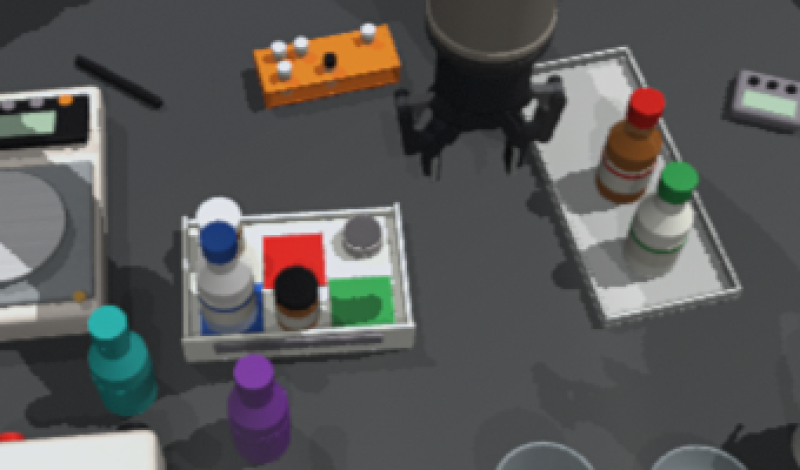

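Call:
play_rows --pt "55 -3 4 -0.5 0.3 0.4 -0.4" --pt "55 -3 4 0 0 0 -0.4" --pt "50 -2 4 0 0 0 -0.4" --pt "30 -2 2 0 0 0 -0.4" --pt "10 0 0 0 0 0 -0.4"

```text
time_s: 15.15
tool_pos: [603.9, -81.2, 201.3]
tool_rot: [-2.207, 2.227, -0.012]
ft_force: [0.1, -0.0, 0.8]
gripper_width: 59.8
```

```bash
python3 -c "
from h import *
tgt(604.5,-93.5,131)"
```

```text
t 15.15 pos [603.9 -81.2 201.3] d [12.2  0.  70.3] w [-0.6 -0.  -0.5] F [ 0.1 -0.   0.8] g 59.8
```

Call:
play_rows --pt "6 0 12 -0.5 0 -0.4 -0.4" --pt "2 0 20 0 0 0 -0.4" --pt "0 0 20 0 0 0 -0.4" --pt "0 0 8 0 0 0 -0.4" --pt "0 0 2 0 0 0 -0.4"

```text
time_s: 15.78
tool_pos: [605.1, -84.1, 138.0]
tool_rot: [-2.226, 2.215, -0.0]
ft_force: [-0.1, -0.1, 0.3]
gripper_width: 60.0
```

```bash
python3 -c "
from h import *
tgt(604.5,-93.5,131)"
```

```text
t 15.78 pos [605.1 -84.1 138. ] d [9.4 0.6 7. ] w [-0.1  0.1  0.3] F [-0.1 -0.1  0.3] g 60.0
```

Call:
play_rows --pt "7 0 0 0 0 0 -0.4" --pt "2 0 4 0 0 0 -0.4" --pt "0 0 2 0 0 0 -0.4" --pt "0 0 0 0 0 0 -0.4"

```text
time_s: 16.27
tool_pos: [605.9, -93.4, 133.0]
tool_rot: [-2.225, 2.213, -0.002]
ft_force: [-1.1, -0.8, 0.5]
gripper_width: 59.4
```

```bash
python3 -c "
from h import *
tgt(604.5,-93.5,131)"
```

```text
t 16.27 pos [605.9 -93.4 133. ] d [0.  1.4 2. ] w [-0.2  0.1  0.3] F [-1.1 -0.8  0.5] g 59.4
```

Call:
play_rows --pt "0 1 1 0 0 0 1" --pt "0 0 0 0 0 0 1" --pt "0 0 0 0 0 0 1" --pt "0 0 0 0 0 0 1"

```text
time_s: 16.77
tool_pos: [604.9, -93.3, 132.2]
tool_rot: [-2.225, 2.213, -0.003]
ft_force: [0.2, -0.4, -0.4]
gripper_width: 32.5
```

```bash
python3 -c "
from h import *
tgt(604.5,-93.5,131)"
```

```text
t 16.77 pos [604.9 -93.3 132.2] d [0.2 0.4 1.2] w [-0.2  0.1  0.3] F [ 0.2 -0.4 -0.4] g 32.5
```

Call:
play_rows --pt "0 0 -25 0 0 0 1" --pt "0 0 -40 0 0 0 1" --pt "0 0 -30 0 0 0 1" --pt "-30 14 -5 0 0 0 1" --pt "-45 23 0 0 0 0 1"

```text
time_s: 17.4
tool_pos: [566.2, -20.2, 233.6]
tool_rot: [-2.221, 2.221, 0.0]
ft_force: [1.5, 1.5, -2.7]
gripper_width: 32.8
```

Call:
play_rows --pt "-48 25 0 0 0 0 1" --pt "-48 25 0 0 0 0 1" --pt "-48 25 0 0 0 0 1" --pt "-48 25 0 0 0 0 1" --pt "-45 22 5 0 0 0 1"

```text
time_s: 18.02
tool_pos: [439.2, 223.3, 228.9]
tool_rot: [-2.219, 2.222, -0.001]
ft_force: [0.1, 0.4, -2.7]
gripper_width: 32.7
```

```bash
python3 -c "
from h import *
tgt(397,306,200)"
```

```text
t 18.02 pos [439.2 223.3 228.9] d [-82.7  42.3  28.9] w [-0.1  0.  -0.1] F [ 0.1  0.4 -2.7] g 32.7
```

Call:
play_rows --pt "-35 18 10 0 0 0 1" --pt "-25 14 20 0 0 0 1" --pt "-10 5 25 0 0 0 1" --pt "-2 0 20 0 0 0 1" --pt "0 0 10 0 0 0 1"

```text
time_s: 18.65
tool_pos: [398.0, 301.6, 142.1]
tool_rot: [-2.226, 2.213, -0.0]
ft_force: [0.1, -0.7, -2.6]
gripper_width: 33.1
```

```bash
python3 -c "
from h import *
tgt(397,306,126)"
```

```text
t 18.65 pos [398.  301.6 142.1] d [-4.4  1.  16.1] w [-0.1  0.1  0.3] F [ 0.1 -0.7 -2.6] g 33.1
```

Call:
play_rows --pt "-3 1 3 0 0 0 1" --pt "0 0 3 0 0 0 1" --pt "0 0 3 0 0 0 1" --pt "0 0 2 0 0 0 1" --pt "0 0 0 0 0 0 1"

```text
time_s: 19.27
tool_pos: [397.9, 304.4, 131.7]
tool_rot: [-2.223, 2.214, -0.001]
ft_force: [0.5, 0.3, -3.0]
gripper_width: 32.7
```

```bash
python3 -c "
from h import *
tgt(397,306,126)"
```

```text
t 19.27 pos [397.9 304.4 131.7] d [-1.6  1.   5.7] w [-0.2  0.2  0.2] F [ 0.5  0.3 -3. ] g 32.7
```

Call:
play_rows --pt "0 0 2 0 0 0 1" --pt "0 0 2 0 0 0 1" --pt "0 0 1.5 0 0 0 1" --pt "0 0 1 0 0 0 1" --pt "0 0 1 0 0 0 1"

```text
time_s: 19.9
tool_pos: [398.7, 305.1, 125.0]
tool_rot: [-2.221, 2.212, -0.002]
ft_force: [-4.1, -4.2, 27.1]
gripper_width: 32.7
```

Call:
play_rows --pt "0 0 -1 0 0 0 1" --pt "0 0 0 0 0 0 0.1" --pt "0 0 0 0 0 0 -0.3" --pt "0 0 -2 0 0 0 -0.4" --pt "0 0 -20 0 0 0 -0.4"

```text
time_s: 20.52
tool_pos: [398.2, 304.8, 147.7]
tool_rot: [-2.223, 2.213, -0.001]
ft_force: [-0.6, 0.1, 0.7]
gripper_width: 59.9
```

Call:
play_rows --pt "0 0 -30 0 0 0 -0.4" --pt "30 -15 -20 0 0 0 -0.6" --pt "48 -25 0 0 0 0 -0.8" --pt "48 -25 0 0 0 0 -0.8" --pt "48 -25 0 0 0 0 -0.8"

```text
time_s: 21.15
tool_pos: [490.8, 131.0, 201.7]
tool_rot: [-2.229, 2.2, -0.002]
ft_force: [0.4, 0.0, 0.5]
gripper_width: 76.7
```

```bash
python3 - <<'E'
from h import *
np.set_printoptions(precision=1,suppress=True)
tgt(607,-26,200)
ims=bot.capture('scene');im=bot.capture('top')
cv2.imwrite('pics/s4.png',ims[:,:,::-1]);cv2.imwrite('pics/t4.png',im[:,:,::-1])
C={n:cam(n) for n in('top','scene')}
for t,z in dict(pad_red=8,pad_blue=8,pad_green=8,sample_jar_mid=38,pan=73).items():
    for n in C:
        L=bot.spot_point(n,t); print(t,n,[(np.round(l['position']),round(l['score'],2),atz(C[n],l['position'],z)) for l in L[:3]])
# colour pads
for col,near in (('red',(333,269)),('green',(300,239)),('blue',(366,243))):
  for n,I in(('top',im),('scene',ims)):
    m=cmask(I,col).astype(np.uint8);k,l,st,ce=cv2.connectedComponentsWithStats(m)
    print(col,n,[(ce[i],st[i],atz(C[n],ce[i],11)) for i in range(1,k) if st[i,4]>150])
E
```

```text
t 21.15 pos [490.8 131.  201.7] d [ 158.5 -114.2    1.5] w [-0.4  0.4  0.7] F [0.4 0.  0.5] g 76.7
pad_red top [(array([335., 269.]), 0.73, array([549.8, -31.8,   8. ]))]
pad_red scene [(array([305., 232.]), 0.81, array([554.4, -23. ,   8. ]))]
pad_blue top [(array([365., 240.]), 0.88, array([605.2, -88.9,   8. ]))]
pad_blue scene [(array([280., 256.]), 0.87, array([613. , -86.1,   8. ]))]
pad_green top [(array([302., 237.]), 0.62, array([610.9,  32.6,   8. ])), (array([368., 280.]), 0.26, array([529.5, -93.3,   8. ]))]
pad_green scene [(array([336., 246.]), 0.75, array([600.6,  44.5,   8. ]))]
sample_jar_mid top [(array([334., 235.]), 0.85, array([612.2, -28.7,  38. ]))]
sample_jar_mid scene [(array([308., 248.]), 0.72, array([614.5, -20.2,  38. ]))]
pan top [(array([489., 281.]), 0.87, array([ 525.9, -304. ,   73. ]))]
pan scene [(array([175., 216.]), 0.81, array([ 522.9, -314.9,   73. ]))]
red top [(array([476.4, 165.1]), array([469, 160,  16,  11, 153], dtype=int32), array([ 751.3, -303.9,   11. ])), (array([331.8, 267.9]), array([ 316,  252,   33,   33, 1019], dtype=int32), arra
[... 505 characters left out ...]
9, 292], dtype=int32), array([588.7, 372.7,  11. ]))]
green scene [(array([467.9, 197. ]), array([461, 189,  15,  17, 192], dtype=int32), array([496.7, 380. ,  11. ])), (array([333.3, 247.9]), array([321, 238,  26,  20, 460], dtype=int32), array([605.9,  38.3,  11. ]))]
blue top [(array([366. , 240.1]), array([350, 224,  33,  33, 978], dtype=int32), array([605. , -89.9,  11. ])), (array([134.1, 354.3]), array([124, 345,  22,  20, 329], dtype=int32), array([388.7, 344.5,  11. ]))]
blue scene [(array([439.6, 135.3]), array([433, 128,  15,  16, 197], dtype=int32), array([296.2, 351.7,  11. ])), (array([278. , 251.3]), array([266, 241,  26,  21, 494], dtype=int32), array([602.5, -89.7,  11. ]))]
```

```bash
python3 -c "
import cv2
a=cv2.imread('pics/t4.png')[190:410,90:410];a=cv2.resize(a,(800,550),interpolation=3)
cv2.imwrite('pics/t4c.png',a)"
```

```text
(no output)
```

View pics/t4c.png

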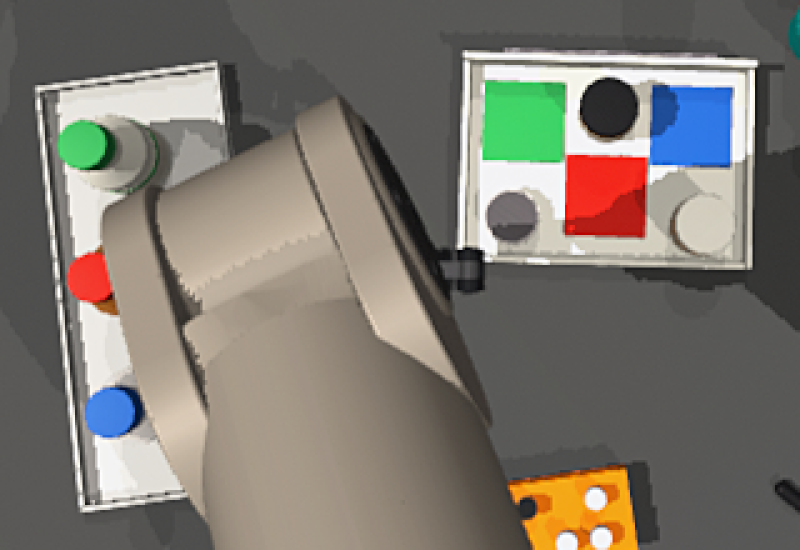

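View pics/s4.png

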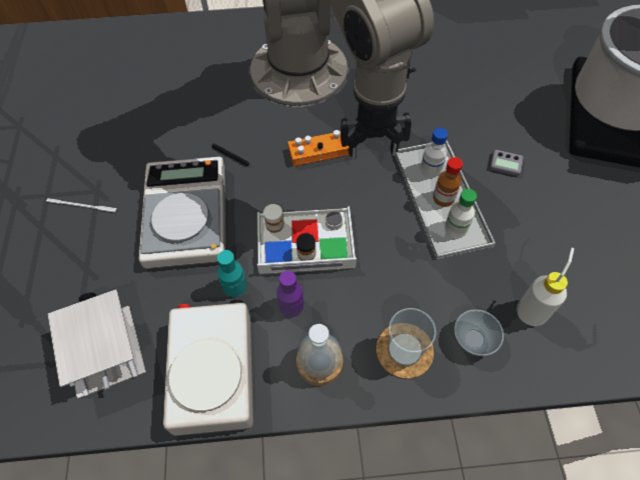

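```bash
python3 - <<'E'
from h import *
np.set_printoptions(precision=1,suppress=True)
C={n:cam(n) for n in('top','scene')}
T=cv2.imread('pics/t4.png');S=cv2.imread('pics/s4.png')
o=[]
for n,I,(x0,x1,y0,y1) in(('top',T,(320,348,220,248)),('scene',S,(296,318,234,252))):
    m=np.zeros(I.shape[:2],np.uint8);m[y0:y1,x0:x1]=(I[y0:y1,x0:x1].max(2)<60)
    k,l,st,ce=cv2.connectedComponentsWithStats(m);i=1+np.argmax(st[1:,4]);print(n,st[i],ce[i],atz(C[n],ce[i],68),atz(C[n],ce[i],60))
    o.append((C[n],ce[i]))
print(tri(o))
for n,I,(x0,x1,y0,y1),rr in(('top',T,(435,545,230,335),(32,40)),('scene',S,(140,222,180,255),(24,34))):
    g=cv2.cvtColor(I[y0:y1,x0:x1],cv2.COLOR_BGR2GRAY);g=cv2.resize(g,None,fx=4,fy=4,interpolation=3)
    h=cv2.HoughCircles(cv2.GaussianBlur(g,(7,7),0),cv2.HOUGH_GRADIENT,1.5,200,param1=60,param2=20,minRadius=rr[0]*4,maxRadius=rr[1]*4)
    if h is not None:
        c=h[0][0]/4;uv=c[:2]+[x0,y0];print(n,uv,c[2],atz(C[n],uv,73))
for n in('top','scene'):
    L=bot.masks_of(n,'pan')[0];
E
python3 -c "
import cv2
a=cv2.imread('pics/t4.png')[225:345,430:550];b=cv2.imread('pics/s4.png')[170:260,135:230]
import numpy as np
a=cv2.resize(a,(400,400),interpolation=3);b=cv2.resize(b,(400,379),interpolation=3);b=np.vstack([b,np.zeros((21,400,3),np.uint8)])
cv2.imwrite('pics/pan.png',np.hstack([a,b]))"
```

```text
top [322 221  23  24 428] [333.1 232.7] [612.2 -25.5  68. ] [613.1 -25.8  60. ]
scene [297 234  18  18 273] [305.4 242.8] [619.  -25.9  68. ] [614.4 -25.8  60. ]
(array([613.3, -25.8,  58.2]), [np.float64(0.05295077075338391), np.float64(0.05295077075339799)])
top [489.9 284.6] 35.975 [ 519.3 -305.8   73. ]
scene [176.6 206.4] 33.375 [ 496.6 -312.9   73. ]
```

View pics/pan.png

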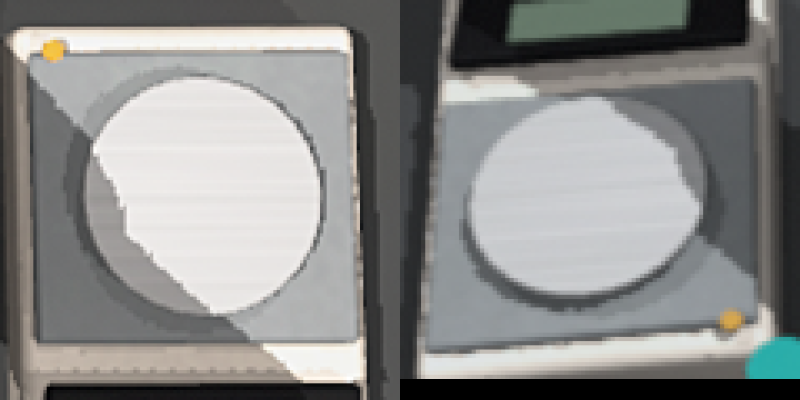

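```bash
python3 -c "
from h import *
C={n:cam(n) for n in('top','scene')}
print(atz(C['top'],(491.2,283.5),73),atz(C['scene'],(179.4,216.5),73),tri([(C['top'],(491.2,283.5)),(C['scene'],(179.4,216.5))]))
tgt(611,-26,150)"
```

```text
[ 521.24850105 -308.1220174    73.        ] [ 524.95505973 -305.29290059   73.        ] (array([ 521.47135411, -307.97070618,   68.32982467]), [np.float64(1.4620854958237681), np.float64(1.4620854958237284)])
t 21.85 pos [489.9 132.8 201.2] d [ 160.7 -118.7   51. ] w [-0.4  0.3  0.7] F [-0.3 -0.3  0.7] g 76.5
```

Call:
play_rows --pt "40 -30 8 -0.4 0.3 0.6 -0.8" --pt "45 -34 10 0 0 0 -0.8" --pt "40 -30 10 0 0 0 -0.8" --pt "20 -14 10 0 0 0 -0.8" --pt "5 -4 5 0 0 0 -0.8"

```text
time_s: 22.48
tool_pos: [606.4, -18.2, 157.4]
tool_rot: [-2.228, 2.212, -0.0]
ft_force: [-0.8, -0.3, -0.0]
gripper_width: 76.8
```

```bash
python3 -c "
from h import *
tgt(611,-26,130)"
```

```text
t 22.48 pos [606.4 -18.2 157.4] d [ 7.8 -4.5 27.4] w [-0.1  0.1  0.4] F [-0.8 -0.3 -0. ] g 76.8
```

Call:
play_rows --pt "3 -2 20 0 0 0.3 -0.8" --pt "1 -1 22 0 0 0 -0.8" --pt "0 0 15 0 0 0 -0.8" --pt "0 0 5 0 0 0 -0.8" --pt "0 0 0 0 0 0 -0.8"

```text
time_s: 23.1
tool_pos: [607.5, -17.3, 91.2]
tool_rot: [-2.227, 2.213, 0.004]
ft_force: [-0.7, -0.0, -0.0]
gripper_width: 76.8
```

```bash
python3 -c "
from h import *
tgt(611,-26,38)
c=cam('wrist');im=bot.capture('wrist');cv2.imwrite('pics/w5.png',im[:,:,::-1])
print(proj(c,(612,-26,68)))"
```

```text
t 23.1 pos [607.5 -17.3  91.2] d [ 8.9 -3.4 53.2] w [0.  0.2 0.4] F [-0.7 -0.  -0. ] g 76.8
[342.17850636 285.95907709]
```

View pics/w5.png

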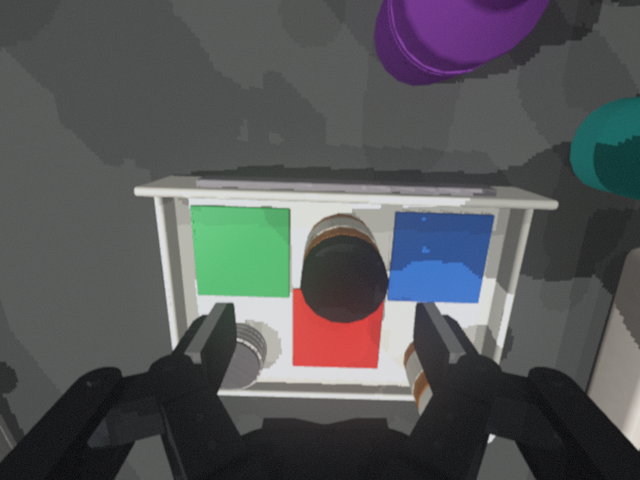

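Call:
play_rows --pt "7 -4 3 0 0 0.3 -0.8" --pt "2 -1 18 0 0 0 -0.8" --pt "0 0 18 0 0 0 -0.8" --pt "0 0 8 0 0 0 -0.8" --pt "0 0 2 0 0 0 -0.8"

```text
time_s: 23.78
tool_pos: [613.5, -27.1, 39.6]
tool_rot: [-2.219, 2.219, 0.002]
ft_force: [0.7, 0.5, 0.6]
gripper_width: 76.9
```

```bash
python3 -c "
from h import *
tgt(613,-27,38)"
```

```text
t 23.77 pos [613.5 -27.1  39.6] d [-0.1  0.5  1.6] w [-0.1  0.2  0. ] F [0.7 0.5 0.6] g 76.9
```

Call:
play_rows --pt "0 0 0 0 0 0 1" --pt "0 0 0 0 0 0 1" --pt "0 0 0 0 0 0 1" --pt "0 0 0 0 0 0 1" --newtons 40

```text
time_s: 24.28
tool_pos: [613.9, -26.9, 40.4]
tool_rot: [-2.219, 2.218, 0.001]
ft_force: [1.3, -0.4, -1.3]
gripper_width: 42.9
```

```bash
python3 -c "
from h import *
tgt(613,-27,150)"
```

```text
t 24.27 pos [613.9 -26.9  40.4] d [  -0.2    0.7 -109.6] w [-0.1  0.2  0. ] F [ 1.3 -0.4 -1.3] g 42.9
```

Call:
play_rows --pt "0 0 -20 0 0 0 1" --pt "0 0 -40 0 0 0 1" --pt "10 3 -40 0 0 0 1" --pt "35 12 -20 0 0 0 1" --pt "45 15 0 0 0 0 1"

```text
time_s: 24.9
tool_pos: [584.8, -115.1, 170.1]
tool_rot: [-2.224, 2.208, -0.003]
ft_force: [0.7, -0.8, -1.3]
gripper_width: 43.3
```

Call:
play_rows --pt "45 15 0 0 0 0 1" --pt "45 15 0 0 0 0 1" --pt "40 13 0 0 0 0 1" --pt "25 8 0 0 0 0 1" --pt "10 3 0 0 0 0 1"

```text
time_s: 25.52
tool_pos: [529.6, -288.6, 177.8]
tool_rot: [-2.218, 2.21, -0.014]
ft_force: [0.2, 0.0, -2.1]
gripper_width: 43.5
```

```bash
python3 -c "
from h import *
tgt(522,-307,130)"
```

```text
t 25.52 pos [ 529.6 -288.6  177.8] d [18.5  8.3 47.7] w [-0.8  0.1  0.2] F [ 0.2  0.  -2.1] g 43.5
```

Call:
play_rows --pt "10 5 10 -0.7 0 0.2 1" --pt "5 2 15 0 0 0 1" --pt "0 0 12 0 0 0 1" --pt "0 0 6 0 0 0 1" --pt "0 0 0 0 0 0 1"

```text
time_s: 26.15
tool_pos: [523.5, -300.8, 131.5]
tool_rot: [-2.224, 2.215, 0.003]
ft_force: [-0.3, 0.5, -0.7]
gripper_width: 43.1
```

```bash
python3 -c "
from h import *
tgt(522,-307,105.4)
c=cam('wrist');im=bot.capture('wrist');cv2.imwrite('pics/w6.png',im[:,:,::-1])
P=np.array([proj(c,q) for q in cyl(522,-307,73,73,64)]);print(P.min(0),P.max(0))
for P in ((522,-307,73),): print(proj(c,P))"
```

```text
t 26.15 pos [ 523.5 -300.8  131.5] d [ 6.2  1.5 26.1] w [-0.   0.2  0.2] F [-0.3  0.5 -0.7] g 43.1
[226.05402747 157.69703076] [444.29827981 360.57065906]
[334.95118621 268.93622071]
```

View pics/w6.png

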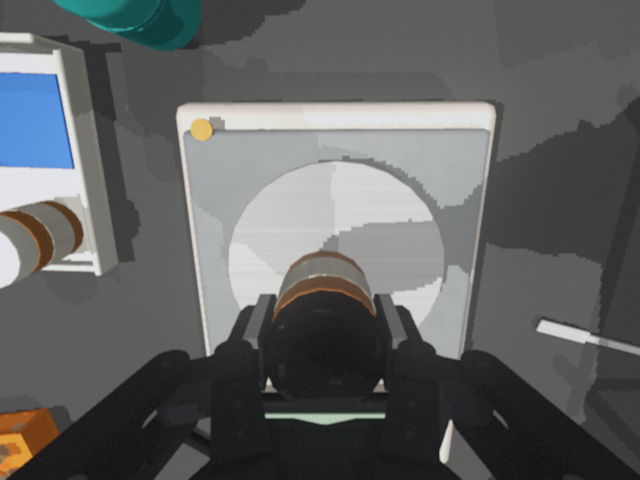

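Call:
play_rows --pt "5 2 3 0 0 0.2 1" --pt "1 0 7 0 0 0 1" --pt "0 0 6 0 0 0 1" --pt "0 0 3 0 0 0 1" --pt "0 0 0 0 0 0 1"

```text
time_s: 26.82
tool_pos: [521.9, -307.3, 112.2]
tool_rot: [-2.22, 2.219, 0.0]
ft_force: [-0.1, -0.7, -2.6]
gripper_width: 43.0
```

```bash
python3 -c "
from h import *
tgt(521.5,-307.5,105.4)"
```

```text
t 26.82 pos [ 521.9 -307.3  112.2] d [0.2 0.4 6.7] w [-0.1  0.1  0. ] F [-0.1 -0.7 -2.6] g 43.0
```

Call:
play_rows --pt "0 0 2 0 0 0 1" --pt "0 0 2 0 0 0 1" --pt "0 0 1.5 0 0 0 1" --pt "0 0 0.5 0 0 0 1"

```text
time_s: 27.32
tool_pos: [522.2, -307.3, 106.1]
tool_rot: [-2.22, 2.219, -0.001]
ft_force: [0.1, -0.6, -1.1]
gripper_width: 43.3
```

Call:
play_rows --pt "0 0 1 0 0 0 1" --pt "0 0 1 0 0 0 1" --pt "0 0 1 0 0 0 1"

```text
time_s: 27.7
tool_pos: [522.4, -307.3, 104.8]
tool_rot: [-2.22, 2.219, -0.002]
ft_force: [-8.9, 4.3, 20.8]
gripper_width: 42.8
```

Contact at the expected height. Release, then rise clear.

Call:
play_rows --pt "0 0 -0.7 0 0 0 1" --pt "0 0 0 0 0 0 0" --pt "0 0 0 0 0 0 -0.5" --pt "0 0 0 0 0 0 -0.7" --pt "0 0 -10 0 0 0 -0.7"

```text
time_s: 28.32
tool_pos: [522.2, -307.3, 115.5]
tool_rot: [-2.22, 2.219, -0.001]
ft_force: [-0.6, -0.5, 0.5]
gripper_width: 72.7
```

Call:
play_rows --pt "0 0 -35 0 0 0 -0.6" --pt "0 0 -40 0 0 0 -0.6" --pt "-30 0 -25 0 0 0 -0.4" --pt "-50 0 0 0 0 0 -0.4" --pt "-55 0 0 0 0 0 -0.4"

```text
time_s: 28.95
tool_pos: [522.3, -173.5, 222.9]
tool_rot: [-2.211, 2.226, -0.007]
ft_force: [0.8, 0.6, 0.2]
gripper_width: 60.1
```

```bash
python3 -c "
from h import *
tgt(489,319,200)
ims=bot.capture('scene');im=bot.capture('top')
cv2.imwrite('pics/s7.png',ims[:,:,::-1]);cv2.imwrite('pics/t7.png',im[:,:,::-1])
C={n:cam(n) for n in('top','scene')}
o=[]
for n,I,X in(('top',im,(522,-307,130)),('scene',ims,(522,-307,130))):
    u=proj(C[n],X);print(n,u)
    x,y=u.astype(int);m=np.zeros(I.shape[:2],np.uint8);m[y-18:y+18,x-18:x+18]=I[y-18:y+18,x-18:x+18].max(2)<60
    k,l,st,ce=cv2.connectedComponentsWithStats(m);i=1+np.argmax(st[1:,4]);print(st[i],ce[i],atz(C[n],ce[i],133)[:2],atz(C[n],ce[i],125)[:2]);o.append((C[n],ce[i]))
print(tri(o))
a=cv2.resize(im[225:345,430:550,::-1],(400,400),interpolation=3);b=cv2.resize(ims[160:270,130:240,::-1],(400,400),interpolation=3)
cv2.imwrite('pics/jar.png',np.hstack([a,b]))
def f(col,nt,ns,x0):
    b=capblob(im,col,nt)[0];c=capblob(ims,col,ns)[0];print(col,capfit([(C['top'],b),(C['scene'],c)],x0),capfit([(C['top'],b)],x0,132)[0])
f('red',(126,301),(454,165),(489,319,132));f('green',(123,248),(468,197),(576,330,132));f('blue',(134,354),(440,135),(398,305,132))
"
```

```text
t 28.95 pos [ 522.3 -173.5  222.9] d [-492.2   36.7   22.6] w [-0.4 -0.  -0.4] F [0.8 0.6 0.2] g 60.1
top [500.36209465 281.99136418]Traceback (most recent call last):
  File "<string>", line 11, in <module>
    k,l,st,ce=cv2.connectedComponentsWithStats(m);i=1+np.argmax(st[1:,4]);print(st[i],ce[i],atz(C[n],ce[i],133)[:2],atz(C[n],ce[i],125)[:2]);o.append((C[n],ce[i]))
                                                      ~~~~~~~~~^^^^^^^^^^
    return _wrapfunc(a, 'argmax', axis=axis, out=out, **kwds)
    return bound(*args, **kwds)
ValueError: attempt to get argmax of an empty sequence
```

Top view is blocked by the arm there; look after moving on (toward the tray, green last-in first).

Call:
play_rows --pt "-55 2 0 -0.4 0 -0.4 -0.4" --pt "-58 3 2 0 0 0 -0.4" --pt "-58 3 2 0 0 0 -0.4" --pt "-58 5 4 0 0 0 -0.4" --pt "-55 5 4 0 0 0 -0.4"

```text
time_s: 29.68
tool_pos: [504.3, 119.3, 215.3]
tool_rot: [-2.22, 2.217, -0.006]
ft_force: [1.2, -0.7, -0.5]
gripper_width: 60.2
```

```bash
cat > chk.py <<'E'
from h import *
np.set_printoptions(precision=1,suppress=True)
tgt(398,305,200)
ims=bot.capture('scene');im=bot.capture('top')
C={n:cam(n) for n in('top','scene')}
a=cv2.resize(im[225:345,430:550,::-1],(400,400),interpolation=3);b=cv2.resize(ims[160:270,130:240,::-1],(400,400),interpolation=3)
cv2.imwrite('pics/jar.png',np.hstack([a,b]))
o=[]
for n,I,X in(('top',im,(522,-307,130)),('scene',ims,(522,-307,130))):
    u=proj(C[n],X);print(n,u)
    x,y=u.astype(int);m=np.zeros(I.shape[:2],np.uint8);m[y-18:y+18,x-18:x+18]=I[y-18:y+18,x-18:x+18].max(2)<60
    k,l,st,ce=cv2.connectedComponentsWithStats(m)
    if k>1:
        i=1+np.argmax(st[1:,4]);print(st[i],ce[i],atz(C[n],ce[i],133)[:2],atz(C[n],ce[i],125)[:2]);o.append((C[n],ce[i]))
if len(o)>1: print(tri(o))
def f(col,nt,ns,x0):
    b=capblob(im,col,nt)[0];c=capblob(ims,col,ns)[0];print(col,b,c,capfit([(C['top'],b),(C['scene'],c)],x0)[0],capfit([(C['top'],b)],x0,132)[0])
f('red',(126,301),(454,165),(489,319,132));f('green',(123,248),(468,197),(576,330,132));f('blue',(134,354),(440,135),(398,305,132))
E
python3 chk.py
```

```text
t 29.68 pos [504.3 119.3 215.3] d [-185.8  106.1   14.7] w [-0.3 -0.   0.1] F [ 1.2 -0.7 -0.5] g 60.2
top [500.4 282. ]
[486 270  27  25 528] [499.1 281.6] [ 522.6 -304. ] [ 522.9 -306.5]
scene [172.8 201.4]
[164 193  20  20 303] [173.7 202.7] [ 528.  -303.9] [ 522.3 -306.1]
(array([ 522.8, -306. ,  125.8]), [np.float64(0.1974599095071734), np.float64(0.19745990950712813)])
red [123.5 301.6] [454.1 165.4] [486.3 327.2 130.6] [486.6 329.8]
green [122.9 247.7] [467.9 197.1] [577.6 333.5 133.3] [577.8 334.1]
blue [133.8 354.6] [439.6 135.3] [398.1 309.5 131.2] [398.6 309.4]
```

View pics/jar.png

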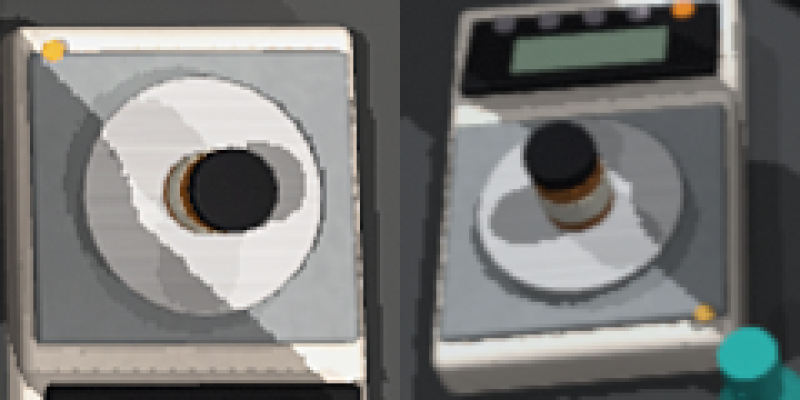

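Call:
play_rows --pt "-45 25 0 -0.3 0 0 -0.4" --pt "-48 27 3 0 0 0 -0.4" --pt "-45 26 3 0 0 0 -0.4" --pt "-25 15 5 0 0 0 -0.4" --pt "-10 5 5 0 0 0 -0.4"

```text
time_s: 30.4
tool_pos: [403.4, 299.7, 202.2]
tool_rot: [-2.225, 2.211, -0.002]
ft_force: [0.3, 0.3, -0.2]
gripper_width: 60.2
```

```bash
python3 -c "
from h import *
tgt(398.5,305,125)"
```

```text
t 30.4 pos [403.4 299.7 202.2] d [-5.2  5.2 77.2] w [-0.2  0.1  0.4] F [ 0.3  0.3 -0.2] g 60.2
```

Call:
play_rows --pt "-2 2 15 0 0 0.3 -0.4" --pt "0 0 22 0 0 0 -0.4" --pt "0 0 18 0 0 0 -0.4" --pt "0 0 8 0 0 0 -0.4" --pt "0 0 2 0 0 0 -0.4"

```text
time_s: 31.02
tool_pos: [404.6, 296.9, 132.9]
tool_rot: [-2.213, 2.226, -0.004]
ft_force: [-0.0, 0.5, -0.3]
gripper_width: 60.0
```

```bash
python3 -c "
from h import *
tgt(398.5,305,125)"
```

```text
t 31.02 pos [404.6 296.9 132.9] d [-8.1  6.1  7.9] w [-0.2  0.  -0.3] F [-0.   0.5 -0.3] g 60.0
```

Call:
play_rows --pt "-6 5 0 0 0 -0.3 -0.4" --pt "-2 1 4 0 0 0 -0.4" --pt "0 0 3 0 0 0 -0.4" --pt "0 0 0 0 0 0 -0.4"

```text
time_s: 31.52
tool_pos: [398.9, 305.7, 126.5]
tool_rot: [-2.218, 2.219, -0.005]
ft_force: [0.5, -0.4, -0.0]
gripper_width: 59.8
```

```bash
python3 -c "
from h import *
tgt(398.5,305,125)"
```

```text
t 31.52 pos [398.9 305.7 126.5] d [0.7 0.4 1.5] w [-0.3  0.  -0. ] F [ 0.5 -0.4 -0. ] g 59.8
```

Call:
play_rows --pt "0 0 0 -0.3 0 0 1" --pt "0 0 0 0 0 0 1" --pt "0 0 0 0 0 0 1" --pt "0 0 0 0 0 0 1"

```text
time_s: 32.02
tool_pos: [399.1, 305.7, 126.9]
tool_rot: [-2.22, 2.221, 0.001]
ft_force: [-0.7, 0.6, 0.3]
gripper_width: 32.9
```

Call:
play_rows --pt "0 0 -25 0 0 0 1" --pt "0 0 -40 0 0 0 1" --pt "0 0 -30 0 0 0 1" --pt "30 -15 -5 0 0 0 1" --pt "45 -24 0 0 0 0 1"

```text
time_s: 32.65
tool_pos: [436.6, 231.2, 228.9]
tool_rot: [2.227, -2.214, -0.003]
ft_force: [0.9, -0.8, -3.4]
gripper_width: 32.2
```

Call:
play_rows --pt "48 -25 0 0 0 0 1" --pt "48 -25 0 0 0 0 1" --pt "48 -25 0 0 0 0 1" --pt "48 -25 0 0 0 0 1" --pt "45 -22 0 0 0 0 1"

```text
time_s: 33.28
tool_pos: [562.3, -13.1, 228.3]
tool_rot: [2.229, -2.212, -0.003]
ft_force: [0.9, 0.7, -2.9]
gripper_width: 32.7
```

```bash
python3 -c "
from h import *
tgt(604.5,-92.5,200)"
```

```text
t 33.27 pos [562.3 -13.1 228.3] d [ 79.7 -41.7  28.2] w [0.1 0.  0.4] F [ 0.9  0.7 -2.9] g 32.7
```

Call:
play_rows --pt "35 -18 0 0 0 0.4 1" --pt "25 -14 5 0 0 0 1" --pt "12 -6 15 0 0 0 1" --pt "3 -2 15 0 0 0 1" --pt "0 0 8 0 0 0 1"

```text
time_s: 33.9
tool_pos: [602.4, -93.3, 180.7]
tool_rot: [2.214, -2.223, -0.006]
ft_force: [0.0, 1.0, -2.7]
gripper_width: 32.9
```

```bash
python3 -c "
from h import *
tgt(604.5,-92.5,134)"
```

```text
t 33.9 pos [602.4 -93.3 180.7] d [-0.8 -2.4 46.7] w [ 0.3 -0.  -0.2] F [ 0.   1.  -2.7] g 32.9
```

Call:
play_rows --pt "-1 -2 10 0.3 0 -0.2 1" --pt "0 0 14 0 0 0 1" --pt "0 0 10 0 0 0 1" --pt "0 0 3 0 0 0 1" --pt "0 0 0 0 0 0 1"

```text
time_s: 34.52
tool_pos: [603.7, -89.2, 140.7]
tool_rot: [2.225, -2.217, -0.002]
ft_force: [-1.1, -0.2, -3.3]
gripper_width: 33.0
```

```bash
python3 -c "
from h import *
tgt(604.5,-92.5,134)"
```

```text
t 34.52 pos [603.7 -89.2 140.7] d [ 3.3 -0.8  6.7] w [0.1 0.  0.2] F [-1.1 -0.2 -3.3] g 33.0
```

Call:
play_rows --pt "2.5 -1 1 0 0 0.2 1" --pt "0 0 2 0 0 0 1" --pt "0 0 1.5 0 0 0 1" --pt "0 0 1 0 0 0 1"

```text
time_s: 35.02
tool_pos: [605.4, -92.2, 135.9]
tool_rot: [-2.22, 2.222, -0.0]
ft_force: [-0.4, -0.0, -3.0]
gripper_width: 32.8
```

```bash
python3 -c "
from h import *
tgt(604.5,-92.5,134)"
```

```text
t 35.02 pos [605.4 -92.2 135.9] d [0.3 0.9 1.9] w [-0.  0. -0.] F [-0.4 -0.  -3. ] g 32.8
```

Call:
play_rows --pt "0 0.5 1.5 0 0 0 1" --pt "0 0 1.2 0 0 0 1" --pt "0 0 1 0 0 0 1" --pt "0 0 0.5 0 0 0 1"

```text
time_s: 35.52
tool_pos: [606.3, -92.1, 134.1]
tool_rot: [-2.219, 2.22, -0.005]
ft_force: [-2.7, 0.0, 1.7]
gripper_width: 32.7
```

Call:
play_rows --pt "0 0 0.7 0 0 0 1" --pt "0 0 0 0 0 0 0.1" --pt "0 0 0 0 0 0 -0.3" --pt "0 0 -2 0 0 0 -0.4" --pt "0 0 -20 0 0 0 -0.4"

```text
time_s: 36.15
tool_pos: [605.9, -92.0, 155.8]
tool_rot: [-2.219, 2.22, -0.003]
ft_force: [-0.6, -0.3, -0.1]
gripper_width: 59.8
```

Call:
play_rows --pt "0 0 -35 0 0 0 -0.4" --pt "-35 2 -20 0 0 0 -0.4" --pt "-55 3 0 0 0 0 -0.4" --pt "-58 3 0 0 0 0 -0.4" --pt "-58 4 0 0 0 0 -0.4"

```text
time_s: 36.78
tool_pos: [596.7, 114.0, 221.8]
tool_rot: [-2.205, 2.227, -0.015]
ft_force: [0.0, -0.6, 0.1]
gripper_width: 60.0
```

Call:
play_rows --pt "-58 4 0 0 0 0 -0.4" --pt "-58 4 0 0 0 0 -0.4" --pt "-50 4 0 0 0 0 -0.4" --pt "-30 2 0 0 0 0 -0.4" --pt "-10 0 0 0 0 0 -0.4"

```text
time_s: 37.4
tool_pos: [583.1, 332.0, 230.0]
tool_rot: [-2.205, 2.216, -0.017]
ft_force: [0.1, -1.4, -0.0]
gripper_width: 59.2
```

```bash
python3 -c "
from h import *
tgt(576,330,126)"
```

```text
t 37.4 pos [583.1 332.  230. ] d [  2.3   9.  103.9] w [-1.1  0.2 -0.3] F [ 0.1 -1.4 -0. ] g 59.2
```

Call:
play_rows --pt "2 5 25 -1 0.2 -0.3 -0.4" --pt "1 1 30 0 0 0 -0.4" --pt "0 0 22 0 0 0 -0.4" --pt "0 0 10 0 0 0 -0.4" --pt "0 0 2 0 0 0 -0.4"

```text
time_s: 38.02
tool_pos: [579.0, 324.0, 139.4]
tool_rot: [2.216, -2.225, 0.004]
ft_force: [0.2, 0.2, 0.1]
gripper_width: 59.7
```

```bash
python3 -c "
from h import *
tgt(576,330,126)"
```

```text
t 38.02 pos [579.  324.  139.4] d [-6.   3.  13.4] w [-0.1 -0.2 -0.2] F [0.2 0.2 0.1] g 59.7
```

Call:
play_rows --pt "-5 2.5 3 0 0 0 -0.4" --pt "-1 0 5 0 0 0 -0.4" --pt "0 0 4 0 0 0 -0.4" --pt "0 0 0 0 0 0 -0.4"

```text
time_s: 38.52
tool_pos: [577.2, 330.6, 128.5]
tool_rot: [-2.216, 2.225, -0.005]
ft_force: [0.1, -0.5, 0.6]
gripper_width: 59.6
```

```bash
python3 -c "
from h import *
tgt(576,330,126)"
```

```text
t 38.52 pos [577.2 330.6 128.5] d [0.6 1.2 2.5] w [-0.2 -0.1 -0.2] F [ 0.1 -0.5  0.6] g 59.6
```

Call:
play_rows --pt "0 1 1 0 0 0 1" --pt "0 0 0 0 0 0 1" --pt "0 0 0 0 0 0 1" --pt "0 0 0 0 0 0 1"

```text
time_s: 39.02
tool_pos: [576.2, 330.6, 127.7]
tool_rot: [-2.216, 2.225, -0.005]
ft_force: [-0.1, 0.7, 0.0]
gripper_width: 33.0
```

Call:
play_rows --pt "0 0 -25 0 0 0 1" --pt "0 0 -35 0 0 0 1" --pt "25 -3 -10 0 0 0 1" --pt "45 -5 0 0 0 0 1" --pt "50 -5 0 0 0 0 1"

```text
time_s: 39.65
tool_pos: [586.9, 211.8, 198.8]
tool_rot: [-2.224, 2.219, -0.002]
ft_force: [1.4, 0.2, -3.0]
gripper_width: 32.7
```

```bash
python3 -c "
from h import *
tgt(608.5,37.5,180)"
```

```text
t 39.65 pos [586.9 211.8 198.8] d [174.4 -21.1  18.9] w [-0.  -0.   0.1] F [ 1.4  0.2 -3. ] g 32.7
```

Contact is expected at about TCP z 134.7 for this bottle.

Call:
play_rows --pt "48 -6 0 0 0 0 1" --pt "48 -6 0 0 0 0 1" --pt "38 -4 0 0 0 0 1" --pt "20 -3 0 0 0 0 1" --pt "6 -1 5 0 0 0 1"

```text
time_s: 40.28
tool_pos: [607.1, 41.7, 193.7]
tool_rot: [2.217, -2.224, 0.003]
ft_force: [-1.0, 0.5, -3.3]
gripper_width: 32.7
```

```bash
python3 -c "
from h import *
tgt(608.5,37.5,135)"
```

```text
t 40.27 pos [607.1  41.7 193.7] d [ 4.1 -1.4 58.7] w [-0.  -0.2 -0.2] F [-1.   0.5 -3.3] g 32.7
```

Call:
play_rows --pt "1 -1 12 0 0 0 1" --pt "0 0 18 0 0 0 1" --pt "0 0 13 0 0 0 1" --pt "0 0 5 0 0 0 1" --pt "0 0 0 0 0 0 1"

```text
time_s: 40.9
tool_pos: [606.6, 44.3, 140.1]
tool_rot: [2.221, -2.218, -0.002]
ft_force: [0.2, 0.4, -2.6]
gripper_width: 32.9
```

```bash
python3 -c "
from h import *
tgt(608.5,37.5,135)"
```

```text
t 40.9 pos [606.6  44.3 140.1] d [ 6.8 -1.9  5.1] w [ 0.2 -0.1  0.1] F [ 0.2  0.4 -2.6] g 32.9
```

Call:
play_rows --pt "5.5 -2 0 0 0 0 1" --pt "0.5 0 1 0 0 0 1" --pt "0 0 1.5 0 0 0 1" --pt "0 0 1 0 0 0 1"

```text
time_s: 41.4
tool_pos: [609.6, 37.9, 137.8]
tool_rot: [2.221, -2.219, 0.001]
ft_force: [1.0, -0.6, -3.3]
gripper_width: 32.9
```

```bash
python3 -c "
from h import *
tgt(608.5,37.5,135)"
```

```text
t 41.4 pos [609.6  37.9 137.8] d [0.4 1.1 2.8] w [ 0.  -0.1  0.1] F [ 1.  -0.6 -3.3] g 32.9
```

Call:
play_rows --pt "0 1 1.5 0 0 0 1" --pt "0 0 1.5 0 0 0 1" --pt "0 0 1.2 0 0 0 1" --pt "0 0 0.7 0 0 0 1"

```text
time_s: 41.9
tool_pos: [609.7, 38.2, 134.8]
tool_rot: [-2.222, 2.22, -0.004]
ft_force: [-2.6, -1.0, 6.5]
gripper_width: 32.8
```

Seated. Release and go for red.

Call:
play_rows --pt "0 0 0 0 0 0 1" --pt "0 0 0 0 0 0 0.1" --pt "0 0 0 0 0 0 -0.3" --pt "0 0 -2 0 0 0 -0.4" --pt "0 0 -20 0 0 0 -0.4"

```text
time_s: 42.52
tool_pos: [609.2, 38.3, 156.8]
tool_rot: [2.222, -2.22, 0.002]
ft_force: [0.5, -0.3, 0.7]
gripper_width: 59.5
```

Call:
play_rows --pt "0 0 -30 0 0 0 -0.4" --pt "-35 15 -15 0 0 0 -0.4" --pt "-50 23 0 0 0 0 -0.4" --pt "-52 23 0 0 0 0 -0.4" --pt "-52 23 0 0 0 0 -0.4"

```text
time_s: 43.15
tool_pos: [527.3, 228.5, 211.7]
tool_rot: [-2.208, 2.225, -0.012]
ft_force: [0.3, -0.4, 0.4]
gripper_width: 59.8
```

```bash
python3 -c "
from h import *
tgt(488.8,318.7,190)
ims=bot.capture('scene');cv2.imwrite('pics/s8.png',cv2.resize(ims[120:320,180:520,::-1],(800,470),interpolation=3))"
```

```text
t 43.15 pos [527.3 228.5 211.7] d [-89.9  39.4  21.3] w [-0.6 -0.  -0.4] F [ 0.3 -0.4  0.4] g 59.8
```

View pics/s8.png

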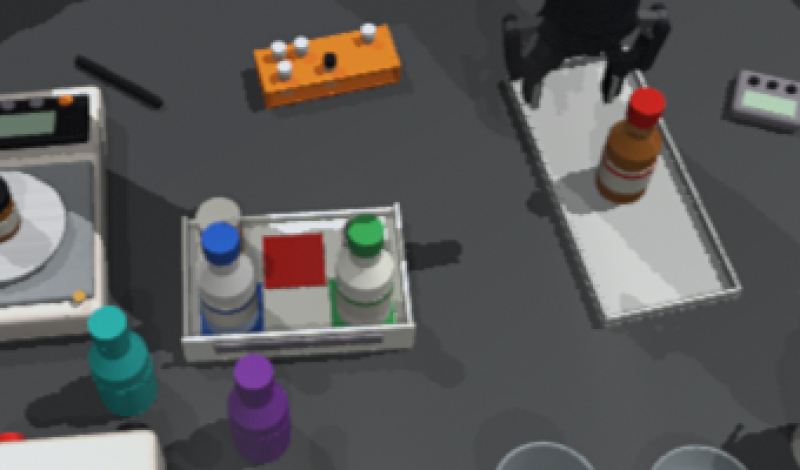

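Blue and green stand upright on their pads in the rack (crop ≈(222,280) and (364,275)); red is in the tray at (630,150).

Call:
play_rows --pt "-35 16 2 -0.5 0 -0.4 -0.4" --pt "-25 12 5 0 0 0 -0.4" --pt "-10 4 10 0 0 0 -0.4" --pt "-2 1 10 0 0 0 -0.4" --pt "0 0 5 0 0 0 -0.4"

```text
time_s: 43.82
tool_pos: [490.5, 311.2, 183.9]
tool_rot: [-2.227, 2.206, -0.001]
ft_force: [0.1, 0.5, 0.2]
gripper_width: 59.7
```

```bash
python3 -c "
from h import *
tgt(488.8,318.7,127)"
```

```text
t 43.83 pos [490.5 311.2 183.9] d [-7.2  1.9 56.9] w [-0.3  0.3  0.5] F [0.1 0.5 0.2] g 59.7
```

Call:
play_rows --pt "-6 1.5 10 0 0 0.5 -0.4" --pt "-1 0 16 0 0 0 -0.4" --pt "0 0 14 0 0 0 -0.4" --pt "0 0 6 0 0 0 -0.4" --pt "0 0 0 0 0 0 -0.4"

```text
time_s: 44.45
tool_pos: [489.9, 316.3, 133.4]
tool_rot: [-2.215, 2.222, -0.001]
ft_force: [0.1, 1.1, -1.2]
gripper_width: 60.0
```

```bash
python3 -c "
from h import *
tgt(488.8,318.7,127)"
```

```text
t 44.45 pos [489.9 316.3 133.4] d [-2.4  1.1  6.4] w [-0.2  0.2 -0.2] F [ 0.1  1.1 -1.2] g 60.0
```

Call:
play_rows --pt "-1.5 1 4 0 0 0 -0.4" --pt "0 0 2 0 0 0 -0.4" --pt "0 0 0 0 0 0 1" --pt "0 0 0 0 0 0 1" --pt "0 0 0 0 0 0 1"

```text
time_s: 45.08
tool_pos: [489.4, 318.5, 128.2]
tool_rot: [-2.213, 2.22, -0.001]
ft_force: [-0.2, 0.0, -3.1]
gripper_width: 33.2
```

Call:
play_rows --pt "0 0 0 0 0 0 1"

```text
time_s: 45.2
tool_pos: [489.3, 318.4, 128.2]
tool_rot: [-2.213, 2.22, -0.001]
ft_force: [-0.0, 0.7, -2.2]
gripper_width: 32.8
```

```bash
python3 -c "
from h import *
tgt(549,-26,200)"
```

```text
t 45.2 pos [489.3 318.4 128.2] d [344.  -61.2 -72.9] w [-0.3  0.2 -0.2] F [-0.   0.7 -2.2] g 32.8
```

Call:
play_rows --pt "0 0 -25 0 0 0 1" --pt "0 0 -35 0 0 0 1" --pt "25 -4 -18 0 0 0 1" --pt "45 -8 0 0 0 0 1" --pt "48 -9 0 0 0 0 1"

```text
time_s: 45.82
tool_pos: [508.3, 200.1, 207.3]
tool_rot: [-2.222, 2.214, 0.001]
ft_force: [0.3, -0.8, -3.2]
gripper_width: 33.0
```

Call:
play_rows --pt "48 -9 0 0 0 0 1" --pt "48 -9 0 0 0 0 1" --pt "45 -8 0 0 0 0 1" --pt "35 -6 0 0 0 0 1" --pt "15 -3 0 0 0 0 1"

```text
time_s: 46.45
tool_pos: [543.6, -0.8, 206.4]
tool_rot: [-2.219, 2.22, 0.0]
ft_force: [-0.8, 0.7, -2.9]
gripper_width: 32.7
```

```bash
python3 -c "
from h import *
tgt(549,-26,135)"
```

```text
t 46.45 pos [543.6  -0.8 206.4] d [25.4 -5.3 71.4] w [-0.1  0.1 -0. ] F [-0.8  0.7 -2.9] g 32.7
```

Call:
play_rows --pt "15 -4 5 0 0 0 1" --pt "6 -1 18 0 0 0 1" --pt "1 0 18 0 0 0 1" --pt "0 0 12 0 0 0 1" --pt "0 0 2 0 0 0 1"

```text
time_s: 47.08
tool_pos: [548.0, -21.5, 146.1]
tool_rot: [-2.223, 2.218, 0.004]
ft_force: [0.1, -1.1, -2.7]
gripper_width: 32.6
```

```bash
python3 -c "
from h import *
tgt(549,-26,135)"
```

```text
t 47.08 pos [548.  -21.5 146.1] d [ 4.6 -1.  11.1] w [0.  0.2 0.1] F [ 0.1 -1.1 -2.7] g 32.6
```

Call:
play_rows --pt "3.5 -1 2 0 0 0 1" --pt "0 0 3 0 0 0 1" --pt "0 0 2.5 0 0 0 1" --pt "0 0 1 0 0 0 1"

```text
time_s: 47.58
tool_pos: [549.7, -24.5, 138.0]
tool_rot: [-2.223, 2.216, 0.003]
ft_force: [0.2, -0.3, -2.7]
gripper_width: 32.6
```

```bash
python3 -c "
from h import *
tgt(549,-26,135)"
```

```text
t 47.58 pos [549.7 -24.5 138. ] d [1.5 0.7 3. ] w [-0.1  0.2  0.2] F [ 0.2 -0.3 -2.7] g 32.6
```

Call:
play_rows --pt "1 0.5 1.2 0 0 0 1" --pt "0 0 1 0 0 0 1" --pt "0 0 1 0 0 0 1" --pt "0 0 1 0 0 0 1"

```text
time_s: 48.08
tool_pos: [550.3, -25.3, 135.0]
tool_rot: [-2.221, 2.214, -0.0]
ft_force: [-3.5, 0.6, 18.4]
gripper_width: 32.9
```

Seated. Release, rise, move to the front-left out of view.

Call:
play_rows --pt "0 0 -0.7 0 0 0 1" --pt "0 0 0 0 0 0 0.1" --pt "0 0 0 0 0 0 -0.3" --pt "0 0 -2 0 0 0 -0.4" --pt "0 0 -20 0 0 0 -0.4"

```text
time_s: 48.7
tool_pos: [549.8, -25.3, 157.4]
tool_rot: [-2.222, 2.215, 0.001]
ft_force: [-0.3, 0.0, -0.7]
gripper_width: 59.5
```

Call:
play_rows --pt "0 0 -30 0 0 0 -0.4" --pt "-20 10 -20 0 0 0 -0.4" --pt "-50 15 0 0 0 0 -0.4" --pt "-55 15 0 0 0 0 -0.4" --pt "-55 15 0 0 0 0 -0.4"

```text
time_s: 49.32
tool_pos: [495.1, 154.7, 211.7]
tool_rot: [-2.211, 2.223, -0.003]
ft_force: [1.9, 0.7, 0.5]
gripper_width: 59.5
```

Call:
play_rows --pt "-50 0 0 0 0 0 -0.4" --pt "-20 0 0 0 0 0 -0.4" --pt "0 0 0 0 0 0 -0.4"

```text
time_s: 49.7
tool_pos: [493.5, 231.3, 212.9]
tool_rot: [-2.217, 2.215, -0.003]
ft_force: [-0.4, -0.3, 0.1]
gripper_width: 59.9
```

```bash
python3 - <<'E'
from h import *
np.set_printoptions(precision=1,suppress=True)
tgt(500,300,200)
C={n:cam(n) for n in('top','scene')}
I={n:bot.capture(n) for n in C}
for n in C: cv2.imwrite(f'pics/f_{n}.png',I[n][:,:,::-1])
for col,X,p in(('red',(549,-25,139),(550,-25)),('green',(609,38,139),(607,38)),('blue',(605,-91,139),(604,-90))):
    o=[(C[n],capblob(I[n],col,proj(C[n],X))[0]) for n in C]; print(col,[q[1] for q in o],capfit(o,X)[0],[capfit([q],X,139)[0] for q in o],'pad',p)
o=[]
for n in C:
    x,y=proj(C[n],(522,-307,130)).astype(int);m=np.zeros((480,640),np.uint8);m[y-18:y+18,x-18:x+18]=I[n][y-18:y+18,x-18:x+18].max(2)<60
    k,l,st,ce=cv2.connectedComponentsWithStats(m);i=1+np.argmax(st[1:,4]);o.append((C[n],ce[i]))
print(tri(o))
L=[bot.spot_point(n,'other_jar_mid')[0]['position'] for n in C];print(L,tri(list(zip(C.values(),L))))
a=cv2.resize(I['top'][195:310,260:550,::-1],(800,317),interpolation=3);b=cv2.resize(I['scene'][160:285,130:370,::-1],(533,278),interpolation=3)
c=np.zeros((595,800,3),np.uint8);c[:317]=a;c[317:,:533]=b;cv2.imwrite('pics/fin.png',c)
E
```

```text
t 49.7 pos [493.5 231.3 212.9] d [-68.6  -6.5  13.2] w [-0.4  0.3  0.1] F [-0.4 -0.3  0.1] g 59.9
red [array([332.6, 264.4]), array([303.7, 198.4])] [549. -25. 139.] [array([549., -25.]), array([549., -25.])] pad (550, -25)
green [array([296.2, 228.1]), array([335. , 219.3])] [611.   39.3 142. ] [array([611.4,  39.5]), array([609.3,  38.1])] pad (607, 38)
blue [array([373.2, 231. ]), array([273.4, 223.2])] [606.4 -90.5 138.7] [array([606.9, -90.9]), array([605.8, -90.1])] pad (604, -90)
(array([ 522.9, -306.4,  124.8]), [np.float64(0.17780432536153767), np.float64(0.17780432536139)])
[[369.6, 278.9], [271.1, 216.5]] (array([529.5, -96.1,  47.6]), [np.float64(3.0259244654470616), np.float64(3.0259244654470256)])
```

View pics/fin.png

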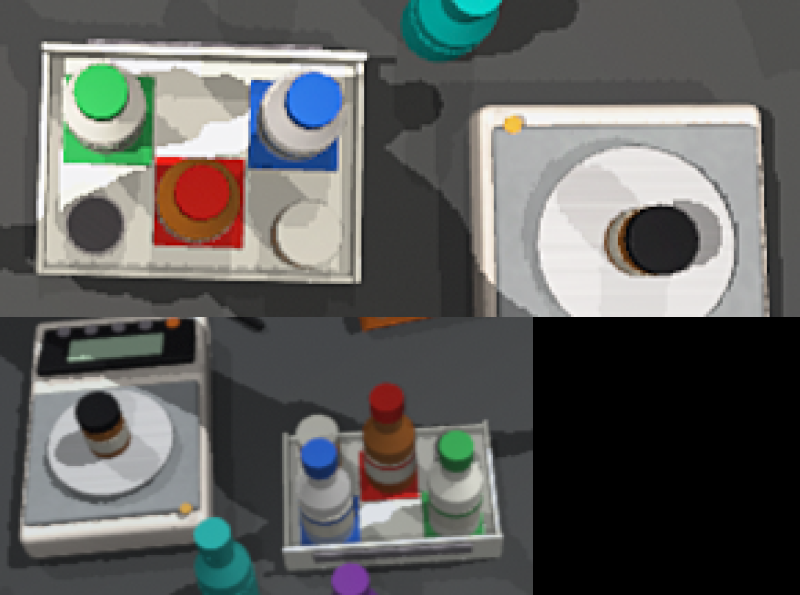

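```bash
python3 -c "
from cell import bot
print(bot.sign_off(), bot.sense()['time_s'])"
```

```text
the job is handed in; nothing more can be done
the job is handed in; nothing more can be done
```

The job is handed in after about 50 s of the 147 s allowed. All three bottles went into the spill tray, then the black-lidded jar onto the balance pan. After that I put the blue, green and red bottles back on their own pads. No verdict was reported, so this rests on my own last measurements.

**Bottles:** from the two cameras the cap axes lie about 1 mm (red), 2–3 mm (blue) and 3–4 mm (green) from their pad centres, against 12 mm allowed. All stand upright.

**Jar:** its lid lies within 2 mm of the pan centre, against 15 mm allowed. The arm had withdrawn and touched nothing.

**Checks that disagreed:**
- In the last check the network's two views of the white-lidded jar missed each other by about 3 mm. They put it about 4 mm sideways from its start and 10 mm too high. In the pictures it stands where it began, and I never touched it.
- The wrist camera's fixes on the red and blue caps at the start were 3–5 mm off the other two cameras.
- The green cap's height read 142 mm instead of 139 mm.

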